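# Load the algae sample carrier

## Task

Keeping it level, lift the cover plate straight up off the pins of the sample carrier and lay it down centred on the black mat and lined up with it. Then stand the three red-capped algae samples that have a coloured dot in the carrier, each upright in the pocket whose tag has the colour of its dot, without tipping them over on the way. Leave the red-capped jar without a dot and the white-capped jar standing where they are.

Things in the scene. Friction and masses are not known exactly. Their poses are not given: they have to be found in the camera images.
- cover_grip (a point): grip point of the black bar on the aluminium cover plate, 30 mm above the plate's underside. Plate 70 (x) x 250 (y) x 6 mm, 0.3 kg; bar in its middle 16 mm thick (x), 80 long (y), 34 tall above the plate. It starts level on the carrier's rim, 30 mm above the table, an 11 mm hole near each end (y = +-115) over 8 mm pins 18 mm tall: lift it straight up past them. z up.
- rest_mat: flat black rubber mat fixed on the table, 94 mm (x) by 274 mm (y), 3 mm thick; origin at the centre of its underside, z up. The cover's resting place.
- jar_green_mid (a point): upright round sample jar: clear barrel 36 mm across, red screw cap 40 mm across over the top 18 mm, 80 mm tall in all, about 0.07 kg; green dot 28 mm across on top of the cap, olive-green algae inside. The point is the jar's centre, half-way up (40 mm above its foot); z is up along the jar.
- jar_yellow_mid (a point): upright round sample jar: clear barrel 36 mm across, red screw cap 40 mm across over the top 18 mm, 80 mm tall in all, about 0.07 kg; yellow dot 28 mm across on top of the cap, olive-green algae inside. The point is the jar's centre, half-way up (40 mm above its foot); z is up along the jar.
- jar_blue_mid (a point): upright round sample jar: clear barrel 36 mm across, red screw cap 40 mm across over the top 18 mm, 80 mm tall in all, about 0.07 kg; blue dot 28 mm across on top of the cap, olive-green algae inside. The point is the jar's centre, half-way up (40 mm above its foot); z is up along the jar.
- jar_plain_mid (a point): upright round sample jar: clear barrel 36 mm across, red screw cap 40 mm across over the top 18 mm, 80 mm tall in all, about 0.07 kg; no dot, and empty: a look-alike that stays where it is. The point is the jar's centre, half-way up (40 mm above its foot); z is up along the jar.
- jar_white_mid (a point): upright round sample jar: clear barrel 36 mm across, white screw cap 40 mm across over the top 18 mm, 80 mm tall in all, about 0.07 kg; green dot 28 mm across on top of the white cap, algae inside: a look-alike that stays where it is. The point is the jar's centre, half-way up (40 mm above its foot); z is up along the jar.
- pocket_green (a point): floor centre of the carrier pocket with the green tag, a 46 x 20 mm tile at rim height 49 mm along this point's +x. The fixed white carrier has three open pockets in a row along y, 70 mm apart, each 58 x 58 mm inside, 26 mm deep, floor 4 mm above the table. Tag colours vary in order. The cover lies over the pockets at the start; its two end pins reach 44 mm above this point. z up.
- pocket_yellow (a point): floor centre of the carrier pocket with the yellow tag, a 46 x 20 mm tile at rim height 49 mm along this point's +x. The fixed white carrier has three open pockets in a row along y, 70 mm apart, each 58 x 58 mm inside, 26 mm deep, floor 4 mm above the table. Tag colours vary in order. The cover lies over the pockets at the start; its two end pins reach 44 mm above this point. z up.
- pocket_blue (a point): floor centre of the carrier pocket with the blue tag, a 46 x 20 mm tile at rim height 49 mm along this point's +x. The fixed white carrier has three open pockets in a row along y, 70 mm apart, each 58 x 58 mm inside, 26 mm deep, floor 4 mm above the table. Tag colours vary in order. The cover lies over the pockets at the start; its two end pins reach 44 mm above this point. z up.

How it is judged:
By the outcome, as a careful person would: the job done as asked, in the order asked, and still so for the second after the job is handed in, with the robot touching nothing.
It also fails if it takes over 128 s, if anything falls off the work surface, if the arm or the gripper's body presses on something with over 40 N, if the wrist force passes 120 N, or if a joint passes its speed limit or range.

## Robot

A 6-joint arm with a two-finger parallel gripper is mounted at the origin on the work surface. World frame = base frame: x ahead of the robot, y to its left, z up, the work surface at z = 0. Lengths are in m, angles in rad, forces in N, time in s.
With the tool pointing down it reaches from about 0.35 to 0.775 m from the base axis. Payload 5.5 kg.
Tool frame: the origin (TCP) lies on the centre line of the jaws, within the pads' length; the fingertips stand 17 mm ahead of it and the grasp point (between the pads) lies 2 mm behind it; z points along the fingers, y is the direction in which the jaws open and shut (so a half turn about z gives the same grasp; the last joint's range is limited). The gripper opens to 85 mm and grips with 20 to 120 N. Pads are 22 mm wide; open, the fingers measure 114 mm over their backs; the gripper's body (76 mm by 85 mm) begins 54 mm behind the grasp point. The pads swing forward as they close: fully open they stand 13 mm farther back than shut.
Start: joints at [-1.284, 0.313, 0.046, 1.304, 0, 1.431], TCP at [0.238, -0.523, 0.248] pointing down, gripper open.
Joint ranges: [-2.76, 2.76], [-0.86, 1.69], [-1.03, 1.26], [-2.2, 2.34], [-1.47, 1.5], [-3.14, 3.14]. Speed limits (rad/s): [2.57, 2.57, 3.14, 3.14, 3.14, 3.14].

## Interface

Orientations are given as a unit quaternion [w, x, y, z].
In Python, from workcell import env gives the robot as it stands.
- The arm moves only by the tool servo_tool, never from a script. Its argument "increments" is a list of rows, each an object of numbers: "claw": the closure, from 0 (fully open) to 1 (shut); "x", "y", "z": the shift along the world's x, y, z in units of 25 mm (1.0 is 25 mm); "ax", "ay", "az": the turn, a rotation vector about the world's x, y, z in units of 8 degrees (1.0 is 8 degrees). A call has 1 to 5 rows; each row shifts and turns the commanded pose from where the row before left it; what a row does not reach is not made up. A row lasts 1/10 s, in which the tool goes at most 50 mm and 8.59 degrees, less where a joint would pass 70% of its speed; a pose out of reach is approached as far as the arm can. A call is refused whole if a number of a shift passes 1 or a number of a turn 1, either way. A call with a gripper value outside its range is refused whole. The fingers move at their own pace and stop on an object; "newtons" is the grip in N (left out, the last holds). Time passes only in rows, so rows that do not move let the fingers close. It gives the time, the measured TCP pose, the force and the opening at its end, in the units of the state.
- env.get_state(): the state, without advancing time (a new reading comes with each control period).
- env.read_camera(name): name is "side" or "top" or "wrist"; returns the picture (400x640x3 uint8, red, green, blue); there is no depth.
- env.calibration(name): a dict with "K" (3x3 intrinsics, pixels), "distortion" ([k1, k2, p1, p2, k3] as OpenCV has them; the pictures are not rectified), "world_to_cam" (4x4, takes a point from world to camera coordinates). Camera axes: x right, y down, z forward; pixel columns grow to the right and rows downward; lengths in m; the calibration is good to about 2 mm. A picture is of the moment at which its call begins: read the wrist's pose just before it. calibration takes no time and is no camera call; for the wrist camera it gives the pose at the moment of the call.
- env.hand_in(): hands the job in, once; it reports no verdict.
The state is a dict: "clock": time; "joint_pos": joint angles; "qvel": joint speeds; "tau": joint torques, N m; "tcp_pos": TCP position; "orientation": TCP orientation; "wrist_force": force on the tool from outside, world axes, zero at the start; "ft_torque": the same for the moment, N m; "finger_gap": finger opening in m.
Only numpy, scipy, OpenCV 4.12 (cv2) and the standard library are available. Lean on these libraries where they do the work, as an engineer would, in place of code of your own. Each camera call takes 0.05 s, during which the arm holds its last target.

## Working session

There is one attempt and no reset: what is moved stays moved. The work goes in short steps, Python scripts to look and compute and a tool call to move; the robot and the scene stay as the last step left them, time stands still between calls to the robot, and variables do not carry over. Pictures are saved under pics/ and viewed, and the job is handed in when it is done.

Besides the shell and the picture viewer there is one more tool, called after "Call:" as name(argument=value, ...), one argument or row to a line, values as JSON. servo_tool: Moves the arm, as the interface text tells. Its arguments: {"type":"object","properties":{"increments":{"type":"array"},"newtons":{"type":"number"}},"required":["increments"]}

```bash
ls; mkdir -p pics; python3 - <<'E'
from workcell import env
import cv2
for n in ("side","top","wrist"):
    c=env.calibration(n); im=env.read_camera(n)
    cv2.imwrite(f"pics/{n}0.png",im[:,:,::-1])
    print(n,c)
s=env.get_state(); print(s)
E
```

```text
pics
side {'K': array([[515.60130867,   0.        , 326.19506799],
       [  0.        , 515.60130867, 193.25888544],
       [  0.        ,   0.        ,   1.        ]]), 'distortion': array([0.01244511, 0.        , 0.        , 0.        , 0.        ]), 'world_to_cam': array([[-9.99986665e-01,  2.67834391e-04, -5.15734290e-03,
         5.26129544e-01],
       [ 3.60278349e-03,  7.51671370e-01, -6.59527992e-01,
         4.27927853e-02],
       [ 3.69998273e-03, -6.59537778e-01, -7.51662311e-01,
         1.42242289e+00],
       [ 0.00000000e+00,  0.00000000e+00,  0.00000000e+00,
         1.00000000e+00]])}
top {'K': array([[405.08147159,   0.        , 309.91481876],
       [  0.        , 405.08147159, 204.95576038],
       [  0.        ,   0.        ,   1.        ]]), 'distortion': array([0.01928552, 0.        , 0.        , 0.        , 0.        ]), 'world_to_cam': array([[ 0.00749111, -0.99986589,  0.01456316, -0.01174266],
       [-0.99568306, -0.00880558, -0.09239972,  0.53556118],
       [ 0.09251556, -0.01380812, -0.99561549,  0.95162279],
       [ 0.        ,  0.        ,  0.    
[... 610 characters left out ...]
 1.00000000e+00]])}
{'clock': 0.15, 'joint_pos': array([-1.28356051e+00,  3.13829883e-01,  4.52343299e-02,  1.30360259e+00,
        2.92960683e-05,  1.43117495e+00]), 'qvel': array([-0.00161769, -0.00192067,  0.00443796, -0.00234543,  0.00025449,
       -0.00172069]), 'tau': array([ 1.80359588e-03, -4.81064558e+01,  2.98816073e+01,  1.39303031e-02,
       -1.77191605e-04, -3.28549241e-07]), 'tcp_pos': array([ 0.23794115, -0.52306146,  0.24761028]), 'orientation': array([-7.00080454e-04,  9.77310205e-01,  2.11811877e-01, -3.70770052e-05]), 'wrist_force': array([-0.09240311,  0.02342113,  0.26351102]), 'ft_torque': array([0.06319744, 0.02017246, 0.00702613]), 'finger_gap': 0.08529857962061076}
```

View pics/top0.png

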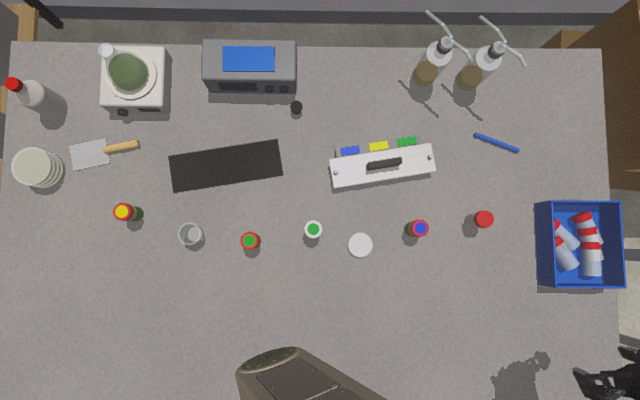

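View pics/side0.png

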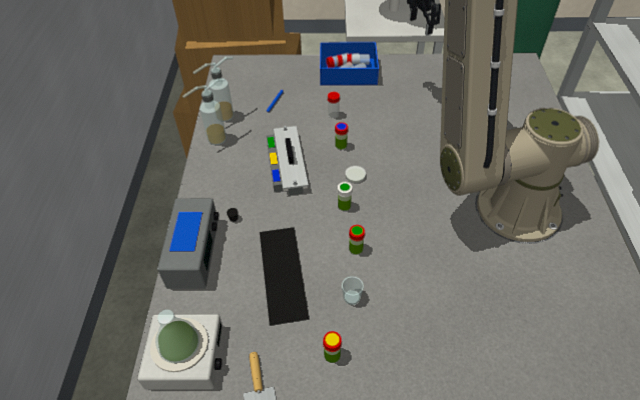

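View pics/wrist0.png

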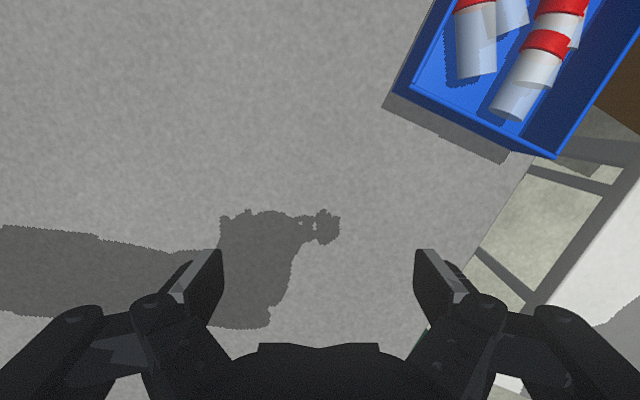

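The top view shows the mat at about (226,166), the carrier and cover at (383,165), and the tags blue (349,151), yellow (378,146), green (407,141). The jars are yellow (123,212), green (249,240), white (313,229), blue (419,228) and plain (484,219). I'll enlarge crops to read these more closely.

```bash
python3 - <<'E'
import cv2
t=cv2.imread("pics/top0.png"); s=cv2.imread("pics/side0.png")
def crop(im,x,y,w,h,k,name):
    c=cv2.resize(im[y:y+h,x:x+w],None,fx=k,fy=k,interpolation=cv2.INTER_CUBIC)
    for i in range(0,w,10):
        cv2.line(c,(i*k,0),(i*k,4 if i%50 else 10),(255,0,255),1)
        if i%20==0: cv2.putText(c,str(x+i),(i*k,20),0,.4,(255,0,255),1)
    for j in range(0,h,10):
        cv2.line(c,(0,j*k),(6,j*k),(255,0,255),1)
        if j%20==0: cv2.putText(c,str(y+j),(8,j*k+4),0,.4,(255,0,255),1)
    cv2.imwrite(f"pics/{name}.png",c)
crop(t,320,130,130,70,6,"t_car"); crop(t,160,130,130,70,6,"t_mat")
crop(s,255,110,70,95,6,"s_car"); crop(s,250,215,70,115,5,"s_mat")
E
```

```text
(no output)
```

View pics/t_car.png

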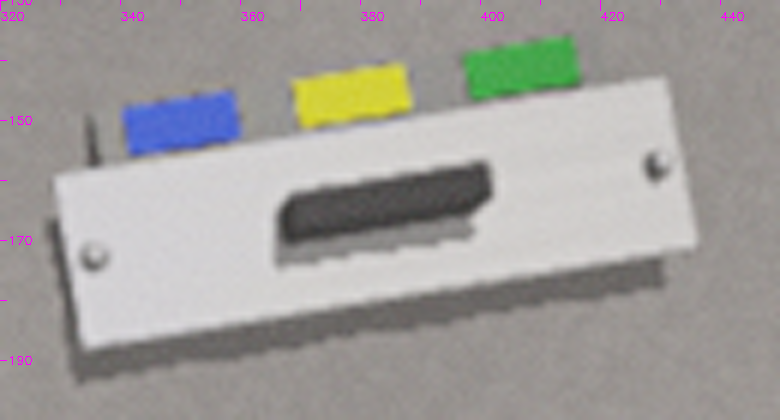

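View pics/t_mat.png

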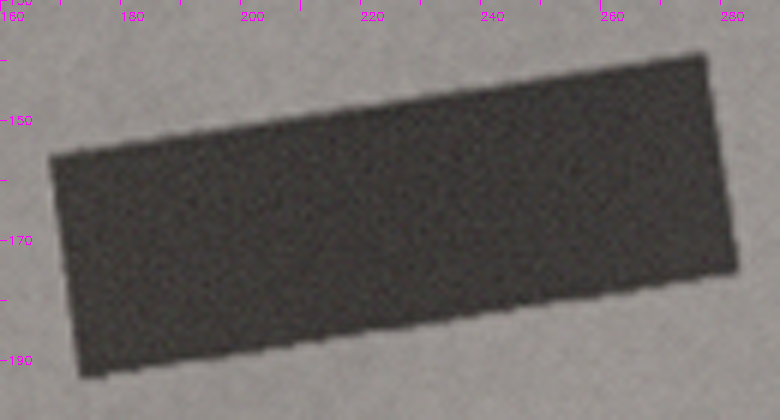

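View pics/s_car.png

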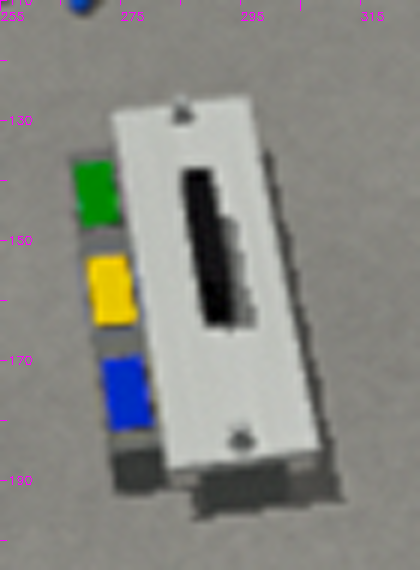

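View pics/s_mat.png

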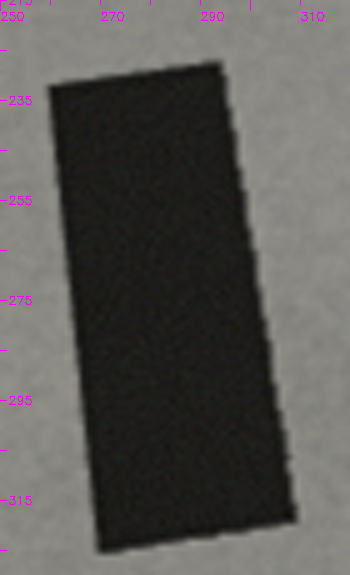

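```bash
cat > h.py <<'E'
import numpy as np, cv2
from workcell import env
def und(n,uv,c=None):
    c=c or env.calibration(n)
    return cv2.undistortPoints(np.array(uv,float).reshape(-1,1,2),c["K"],c["distortion"]).reshape(-1,2),c["world_to_cam"]
def tri(views):
    # views: list of (norm pts Nx2, W) ; returns Nx3 and residual
    out=[];res=[]
    for i in range(len(views[0][0])):
        A=[];b=[]
        for p,W in views:
            for k in (0,1):
                r=p[i][k]*W[2]-W[k]; A.append(r[:3]); b.append(-r[3])
        x,rs,_,_=np.linalg.lstsq(np.array(A),np.array(b),rcond=None)
        out.append(x); res.append(np.sqrt(np.sum((np.array(A)@x-b)**2)))
    return np.array(out),np.array(res)
def onz(n,uv,z,c=None):
    p,W=und(n,uv,c); R=W[:3,:3]; C=-R.T@W[:3,3]
    d=np.c_[p,np.ones(len(p))]@R
    return C+d*((z-C[2])/d[:,2])[:,None]
def blob(bgr,rect,lo,hi):
    x,y,w,h=rect; m=cv2.inRange(cv2.cvtColor(bgr[y:y+h,x:x+w],cv2.COLOR_BGR2HSV),lo,hi)
    n,l,s,c=cv2.connectedComponentsWithStats(m)
    i=1+np.argmax(s[1:,4]); return c[i]+[x,y], s[i,4]
E
python3 - <<'E'
from h import *
np.set_printoptions(precision=4,suppress=True)
f=lambda P,k,x,y:(np.array(P,float)+.5)/k-.5+[x,y]
for n in("top","side"):
    W=env.calibration(n)["world_to_cam"]; print(n,"C",-W[:3,:3].T@W[:3,3])
tp=f([(55,178),(667,77),(697,244),(87,347)],6,320,130)
sp=f([(165,470),(112,112),(247,98),(321,452)],6,255,110)
tm=f([(50,157),(706,53),(738,271),(82,378)],6,160,130)
sm=f([(101,552),(49,87),(221,63),(295,522)],5,250,215)
tt=f([(181,123),(352,96),(521,68)],6,320,130); st=f([(127,394),(111,291),(97,194)],6,255,110)
def rect(P):
    c=P.mean(0); a=(P[0]-P[1])+(P[3]-P[2]); print(" centre",c,"yaw of +y axis(deg)",np.degrees(np.arctan2(-a[0],a[1])),
     "sides",np.linalg.norm(P[0]-P[1]),np.linalg.norm(P[3]-P[2]),np.linalg.norm(P[0]-P[3]),np.linalg.norm(P[1]-P[2]))
for nm,a,b,z in(("plate",tp,sp,.036),("mat",tm,sm,.003),("tags",tt,st,.049)):
    P,r=tri([und("top",a),und("side",b)]); print(nm);print(P,r*1000)
    A=onz("top",a,z);B=onz("side",b,z)
    if nm!="tags": rect(P);rect(A);rect(B)
    else: print(A,B)
top=cv2.imread("pics/top0.png"); side=cv2.imread("pics/side0.png")
G=((50,120,80),(75,255,255));Y=((24,150,120),(34,255,255));B=((105,120,100),(130,255,255))
for nm,c,rt,rs in(("green",G,(235,225,30,30),(345,220,25,28)),("yellow",Y,(108,198,30,30),(320,325,28,30)),("blue",B,(405,215,30,30),(330,118,25,25)),("white",G,(300,215,30,30),(335,180,20,15))):
    a,na=blob(top,rt,*c);b,nb=blob(side,rs,*c)
    P,r=tri([und("top",[a]),und("side",[b])]); print(nm,a,na,b,nb,P[0],r*1000,onz("top",[a],.08)[0],onz("side",[b],.08)[0])
print("plain",onz("top",[(484,218)],.08))
E
```

```text
top C [0.4453 0.0061 0.9971]
side C [0.5207 0.9058 1.1001]
plate
[[ 0.6477 -0.0522  0.0311]
 [ 0.6902 -0.3001  0.0323]
 [ 0.6213 -0.3109  0.0321]
 [ 0.5775 -0.0652  0.0294]] [1.557  0.2415 0.906  1.0381]
 centre [ 0.6342 -0.1821  0.0312] yaw of +y axis(deg) 9.915798843181934 sides 0.2514820334223193 0.24956993615286327 0.07146294818394194 0.06970281731779661
 centre [ 0.6334 -0.1813  0.036 ] yaw of +y axis(deg) 10.108961757514102 sides 0.2509737061781275 0.24879776713744792 0.06952647546791278 0.06900070567750803
 centre [ 0.6336 -0.1773  0.036 ] yaw of +y axis(deg) 9.756276780294593 sides 0.251008391017399 0.2510345970095229 0.07265466917346983 0.06988042447480344
mat
[[ 0.6573  0.3458 -0.0008]
 [ 0.7048  0.0756 -0.0018]
 [ 0.613   0.0608 -0.0007]
 [ 0.5667  0.3299 -0.003 ]] [0.3736 0.5019 0.1959 1.0997]
 centre [ 0.6355  0.203  -0.0016] yaw of +y axis(deg) 9.866486650115053 sides 0.274378975968303 0.27301357704387524 0.09204420431919559 0.09293569994256852
 centre [0.6345 0.2021 0.003 ] yaw of +y axis(deg) 9.953535055112107 sides 0.27340323506940534 0.27145939315068296 0.0930737548
[... 321 characters left out ...]
[ 0.6772 -0.1691  0.049 ]
 [ 0.6892 -0.2366  0.049 ]] [[ 0.6671 -0.0842  0.049 ]
 [ 0.6791 -0.1523  0.049 ]
 [ 0.6907 -0.2203  0.049 ]]
green [248.4946 240.172 ] 93 [356.5789 229.9825] 57 [0.4501 0.1311 0.0787] [0.491] [0.4497 0.131  0.08  ] [0.4505 0.1321 0.08  ]
yellow [121.3652 211.2087] 115 [332.0508 338.9831] 118 [0.5132 0.4181 0.0772] [0.4302] [0.5127 0.4168 0.08  ] [0.5135 0.4193 0.08  ]
blue [420.0583 227.6311] 103 [341.0833 125.8889] 36 [ 0.4812 -0.2573  0.0783] [0.1412] [ 0.4811 -0.2568  0.08  ] [ 0.4814 -0.2554  0.08  ]
white [312.8118 228.6588] 85 [344.5 186.5] 48 [ 0.4769 -0.0136  0.0793] [0.1425] [ 0.4767 -0.0136  0.08  ] [ 0.477 -0.013  0.08 ]
plain [[ 0.5042 -0.4026  0.08  ]]
```

The cover and the mat have almost the same yaw of about 9.9°. The offset between their centres is (1, 383) mm, and both cameras agree on it. The triangulated tag height puts the tags at the rim, 29 mm up. Next I'll go above the cover, turning the jaws across the bar.

Call:
servo_tool(
  increments=[
    {"x":1,"y":0.9,"az":0.6},
    {"x":1,"y":0.9,"az":0.6},
    {"x":1,"y":0.9,"az":0.6},
    {"x":1,"y":0.9,"az":0.6},
    {"x":1,"y":0.9,"az":0.6},
  ],
)

```text
schema error: expected keys claw, x, y, z, ax, ay, az
```

Call:
servo_tool(
  increments=[
    {"x":1,"y":0.9,"az":0.6},
    {"x":1,"y":0.9,"az":0.6},
    {"x":1,"y":0.9,"az":0.6},
    {"x":1,"y":0.9,"az":0.6},
    {"x":1,"y":0.9,"az":0.6},
  ],
)

```text
schema error: expected keys claw, x, y, z, ax, ay, az
```

Call:
servo_tool(
  increments=[
    {"x":1,"y":0.9,"az":0.6},
    {"x":1,"y":0.9,"az":0.6},
    {"x":0.8,"y":0.9,"az":0.6},
    {"x":0.5,"y":0.9,"az":0.6},
    {"az":0.4},
  ],
)

```text
schema error: expected keys claw, x, y, z, ax, ay, az
```

All keys are required.

Call:
servo_tool(
  increments=[
    {"claw":0,"x":1,"y":0.9,"z":0,"ax":0,"ay":0,"az":0.6},
    {"claw":0,"x":1,"y":0.9,"z":0,"ax":0,"ay":0,"az":0.6},
    {"claw":0,"x":1,"y":0.9,"z":0,"ax":0,"ay":0,"az":0.6},
    {"claw":0,"x":1,"y":0.9,"z":0,"ax":0,"ay":0,"az":0.6},
    {"claw":0,"x":1,"y":0.9,"z":0,"ax":0,"ay":0,"az":0.6},
  ],
)

```text
clock: 0.65
tcp_pos: [0.3638, -0.4099, 0.248]
orientation: [-0.0, 0.911, 0.412, 0.0]
wrist_force: [0.2, -0.0, -0.0]
finger_gap: 0.0854
```

Call:
servo_tool(
  increments=[
    {"claw":0,"x":1,"y":0.9,"z":0,"ax":0,"ay":0,"az":0.6},
    {"claw":0,"x":1,"y":0.9,"z":0,"ax":0,"ay":0,"az":0.6},
    {"claw":0,"x":1,"y":0.9,"z":0,"ax":0,"ay":0,"az":0.6},
    {"claw":0,"x":1,"y":0.9,"z":0,"ax":0,"ay":0,"az":0.6},
    {"claw":0,"x":1,"y":0.9,"z":0,"ax":0,"ay":0,"az":0.6},
  ],
)

```text
clock: 1.15
tcp_pos: [0.4888, -0.2973, 0.248]
orientation: [-0.0, 0.806, 0.592, -0.0]
wrist_force: [0.6, -1.0, -0.8]
finger_gap: 0.0854
```

Call:
servo_tool(
  increments=[
    {"claw":0,"x":1,"y":0.9,"z":0,"ax":0,"ay":0,"az":0.6},
    {"claw":0,"x":1,"y":0.9,"z":0,"ax":0,"ay":0,"az":0.6},
    {"claw":0,"x":1,"y":0.9,"z":0,"ax":0,"ay":0,"az":0.6},
    {"claw":0,"x":0.8,"y":0.9,"z":0,"ax":0,"ay":0,"az":0.6},
    {"claw":0,"x":0.5,"y":0.6,"z":0,"ax":0,"ay":0,"az":0.6},
  ],
)

```text
clock: 1.65
tcp_pos: [0.5967, -0.1917, 0.2477]
orientation: [-0.0, 0.664, 0.747, 0.0]
wrist_force: [0.4, 0.1, -0.0]
finger_gap: 0.0852
```

```bash
cat > look.py <<'E'
import sys,pickle
from h import *
name=sys.argv[1]; cam=sys.argv[2] if len(sys.argv)>2 else "wrist"
c=env.calibration(cam); im=env.read_camera(cam)
cv2.imwrite(f"pics/{name}.png",im[:,:,::-1]); pickle.dump(c,open(f"pics/{name}.pkl","wb"))
s=env.get_state(); R=c["world_to_cam"]
from scipy.spatial.transform import Rotation as Ro
q=s["orientation"]; M=Ro.from_quat([q[1],q[2],q[3],q[0]]).as_matrix()
print(s["clock"],s["tcp_pos"].round(4),"yjaw yaw",np.degrees(np.arctan2(M[1,1],M[0,1])).round(2),"z",M[:,2].round(4),"gap",round(s["finger_gap"],4),"F",s["wrist_force"].round(1))
E
python3 look.py w1
```

```text
1.7 [ 0.5979 -0.1898  0.2475] yjaw yaw 7.04 z [ 4.0e-04  1.9e-03 -1.0e+00] gap 0.0853 F [0.5 0.6 0.6]
```

View pics/w1.png

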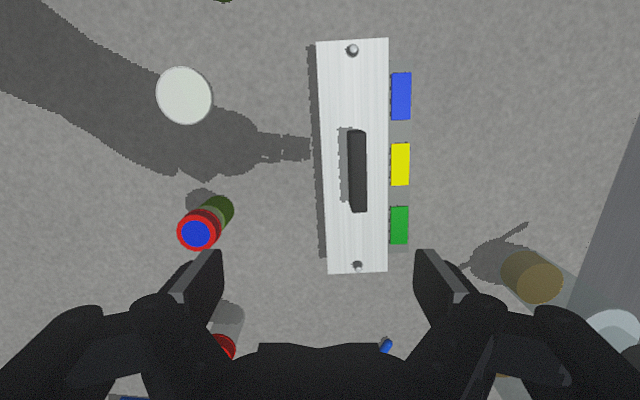

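```bash
python3 - <<'E'
import cv2
t=cv2.imread("pics/w1.png")
a=cv2.resize(t[30:130,300:420],None,fx=4,fy=4,interpolation=cv2.INTER_CUBIC)
b=cv2.resize(t[190:290,300:420],None,fx=4,fy=4,interpolation=cv2.INTER_CUBIC)
c=cv2.resize(t[120:220,335:375],None,fx=5,fy=5,interpolation=cv2.INTER_CUBIC)
cv2.imwrite("pics/w1a.png",cv2.hconcat([a[:400,:390],b[:400,:390]]));cv2.imwrite("pics/w1c.png",c)
E
```

```text
(no output)
```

View pics/w1a.png

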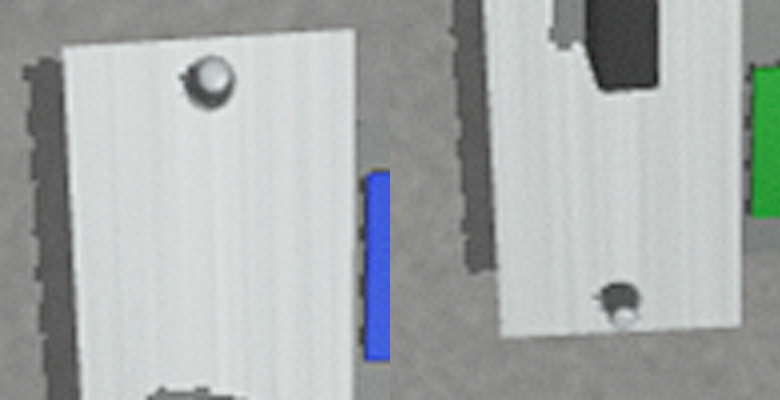

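View pics/w1c.png

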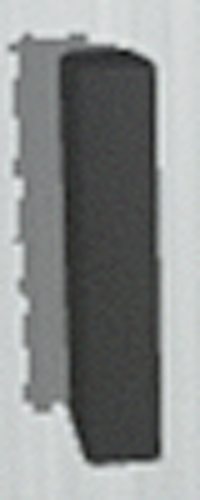

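```bash
python3 - <<'E'
from h import *
import pickle
np.set_printoptions(precision=4,suppress=True)
c=pickle.load(open("pics/w1.pkl","rb"))
uv=np.array([(315.5,41.3),(388.5,37.5),(387.5,271.3),(327.5,274.3)])-.37  # left/blue-near..., 
P=onz("wrist",uv,.036,c)  # TL= low x high y; TR=high x,high y
print(P,P.mean(0)); d=P[0]+P[1]-P[2]-P[3]; print(np.degrees(np.arctan2(-d[0],d[1])))
print([np.linalg.norm(P[i]-P[(i+1)%4]).round(4) for i in range(4)])
f=lambda P,k,x,y:(np.array(P,float)+.5)/k-.5+[x,y]
tp=f([(87,347),(55,178),(667,77),(697,244)],6,320,130)
print(tri([und("top",tp),und("wrist",uv,c)]))
print("tags",onz("wrist",[(401,96),(400,164),(399,225)],.030,c))
print("bluejar",onz("wrist",[(196,234)],.080,c))
E
```

```text
[[ 0.5791 -0.0608  0.036 ]
 [ 0.6481 -0.0494  0.036 ]
 [ 0.691  -0.2946  0.036 ]
 [ 0.6218 -0.3067  0.036 ]] [ 0.635  -0.1779  0.036 ]
9.886255588872979
[np.float64(0.0699), np.float64(0.2489), np.float64(0.0703), np.float64(0.2495)]
(array([[ 0.5778, -0.0632,  0.044 ],
       [ 0.6454, -0.0511,  0.0438],
       [ 0.6956, -0.3047,  0.0169],
       [ 0.6233, -0.3137,  0.0235]]), array([0.0026, 0.002 , 0.0019, 0.0004]))
tags [[ 0.6719 -0.1003  0.03  ]
 [ 0.6841 -0.1694  0.03  ]
 [ 0.6961 -0.2387  0.03  ]]
bluejar [[ 0.4842 -0.2542  0.08  ]]
```

Call:
servo_tool(
  increments=[
    {"claw":0,"x":0.7,"y":0.2,"z":-0.8,"ax":0,"ay":0,"az":0.2},
    {"claw":0,"x":0.7,"y":0.2,"z":-0.8,"ax":0,"ay":0,"az":0.15},
    {"claw":0,"x":0,"y":0,"z":-0.8,"ax":0,"ay":0,"az":0},
    {"claw":0,"x":0,"y":0,"z":0,"ax":0,"ay":0,"az":0},
    {"claw":0,"x":0,"y":0,"z":0,"ax":0,"ay":0,"az":0},
  ],
)

```text
clock: 2.2
tcp_pos: [0.6299, -0.1835, 0.188]
orientation: [-0.001, 0.648, 0.762, -0.0]
wrist_force: [-0.2, -0.1, 0.2]
finger_gap: 0.0856
```

```bash
python3 look.py w2
```

```text
2.25 [ 0.6304 -0.1838  0.1891] yjaw yaw 9.21 z [ 3.e-04 -2.e-04 -1.e+00] gap 0.0854 F [-0.7 -0.5  0.2]
```

View pics/w2.png

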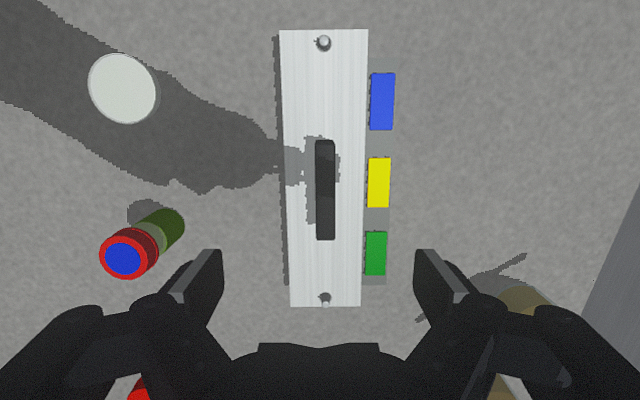

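```bash
python3 - <<'E'
from h import *
import pickle
np.set_printoptions(precision=4,suppress=True)
c=pickle.load(open("pics/w2.pkl","rb")); c1=pickle.load(open("pics/w1.pkl","rb"))
uv=np.array([(279,30.5),(368,29.5),(361,306),(290,307)])
P=onz("wrist",uv,.036,c); print(P.mean(0)); d=P[0]+P[1]-P[2]-P[3]; print(np.degrees(np.arctan2(-d[0],d[1])))
print([np.linalg.norm(P[i]-P[(i+1)%4]).round(4) for i in range(4)])
uv1=np.array([(315.5,41.3),(388.5,37.5),(387.5,271.3),(327.5,274.3)])-.37
print(tri([und("wrist",uv,c),und("wrist",uv1,c1)]))
print("tags",onz("wrist",[(382,101),(379,182.5),(375.5,253)],.030,c)[:,:2]-.049*np.array([.985,.172]))
print("bar top",onz("wrist",[(325,140),(325,239)],.07,c), onz("wrist",[(317,145),(335,145),(317,235),(335,235)],.07,c))
print("bluejar",onz("wrist",[(124,259.5)],.080,c))
E
```

```text
[ 0.6355 -0.1782  0.036 ]
9.956086653893422
[np.float64(0.0696), np.float64(0.2485), np.float64(0.0706), np.float64(0.249)]
(array([[ 0.5789, -0.0601,  0.0301],
       [ 0.6488, -0.0486,  0.0317],
       [ 0.6923, -0.2962,  0.033 ],
       [ 0.6221, -0.3071,  0.0355]]), array([0.0006, 0.0003, 0.0005, 0.0003]))
tags [[ 0.6235 -0.1084]
 [ 0.636  -0.178 ]
 [ 0.6474 -0.2469]]
bar top [[ 0.6281 -0.1362  0.07  ]
 [ 0.6414 -0.2152  0.07  ]] [[ 0.6228 -0.1408  0.07  ]
 [ 0.6362 -0.1387  0.07  ]
 [ 0.6344 -0.2128  0.07  ]
 [ 0.6489 -0.2104  0.07  ]]
bluejar [[ 0.485  -0.2541  0.08  ]]
```

Call:
servo_tool(
  increments=[
    {"claw":0,"x":0.19,"y":0.25,"z":-1,"ax":0,"ay":0,"az":0.09},
    {"claw":0,"x":0,"y":0,"z":-1,"ax":0,"ay":0,"az":0},
    {"claw":0,"x":0,"y":0,"z":-1,"ax":0,"ay":0,"az":0},
    {"claw":0,"x":0,"y":0,"z":-0.6,"ax":0,"ay":0,"az":0},
    {"claw":0,"x":0,"y":0,"z":0,"ax":0,"ay":0,"az":0},
  ],
)

```text
clock: 2.75
tcp_pos: [0.6341, -0.1772, 0.0973]
orientation: [-0.001, 0.643, 0.766, -0.0]
wrist_force: [-0.4, -0.5, 0.0]
finger_gap: 0.0852
```

```bash
python3 look.py w3
```

```text
2.8 [ 0.635  -0.1775  0.0989] yjaw yaw 9.94 z [-1.e-04  1.e-04 -1.e+00] gap 0.0852 F [ 0.8 -0.8  0.5]
```

View pics/w3.png

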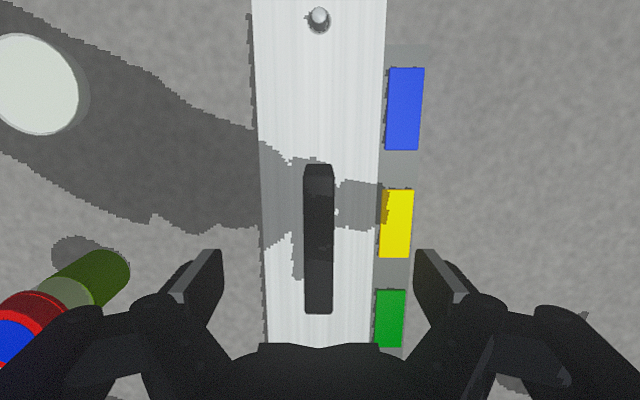

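The bar (columns 303–335, centre 318) sits midway between the jaws (222 and 414). I'll go down and grip.

Call:
servo_tool(
  increments=[
    {"claw":0,"x":0,"y":0,"z":-0.8,"ax":0,"ay":0,"az":0},
    {"claw":0,"x":0,"y":0,"z":-0.8,"ax":0,"ay":0,"az":0},
    {"claw":0,"x":0,"y":0,"z":0,"ax":0,"ay":0,"az":0},
    {"claw":0,"x":0,"y":0,"z":0,"ax":0,"ay":0,"az":0},
    {"claw":0.5,"x":0,"y":0,"z":0,"ax":0,"ay":0,"az":0},
  ],
  newtons=60,
)

```text
clock: 3.3
tcp_pos: [0.6365, -0.1778, 0.0606]
orientation: [0.002, 0.643, 0.766, 0.001]
wrist_force: [-0.7, 0.1, 0.3]
finger_gap: 0.0735
```

Call:
servo_tool(
  increments=[
    {"claw":0.7,"x":0,"y":0,"z":0,"ax":0,"ay":0,"az":0},
    {"claw":1,"x":0,"y":0,"z":0,"ax":0,"ay":0,"az":0},
    {"claw":1,"x":0,"y":0,"z":0,"ax":0,"ay":0,"az":0},
    {"claw":1,"x":0,"y":0,"z":0,"ax":0,"ay":0,"az":0},
    {"claw":1,"x":0,"y":0,"z":0,"ax":0,"ay":0,"az":0},
  ],
  newtons=60,
)

```text
clock: 3.8
tcp_pos: [0.6355, -0.1773, 0.0588]
orientation: [0.0, 0.643, 0.766, 0.0]
wrist_force: [-1.3, 0.2, 2.1]
finger_gap: 0.0152
```

Call:
servo_tool(
  increments=[
    {"claw":1,"x":0,"y":0,"z":0.3,"ax":0,"ay":0,"az":0},
    {"claw":1,"x":0,"y":0,"z":0.4,"ax":0,"ay":0,"az":0},
    {"claw":1,"x":0,"y":0,"z":0.4,"ax":0,"ay":0,"az":0},
    {"claw":1,"x":0,"y":0,"z":0.6,"ax":0,"ay":0,"az":0},
    {"claw":1,"x":0,"y":0,"z":0.8,"ax":0,"ay":0,"az":0},
  ],
)

```text
clock: 4.3
tcp_pos: [0.6348, -0.177, 0.1212]
orientation: [-0.001, 0.643, 0.766, -0.0]
wrist_force: [0.3, -0.1, -3.3]
finger_gap: 0.0151
```

Call:
servo_tool(
  increments=[
    {"claw":1,"x":0,"y":0,"z":0.8,"ax":0,"ay":0,"az":0},
    {"claw":1,"x":0,"y":0,"z":0.8,"ax":0,"ay":0,"az":0},
    {"claw":1,"x":0,"y":0.2,"z":0.3,"ax":0,"ay":0,"az":0},
    {"claw":1,"x":0,"y":0.4,"z":0,"ax":0,"ay":0,"az":0},
    {"claw":1,"x":0,"y":0.6,"z":0,"ax":0,"ay":0,"az":0},
  ],
)

```text
clock: 4.8
tcp_pos: [0.6349, -0.1466, 0.1677]
orientation: [-0.0, 0.643, 0.766, -0.0]
wrist_force: [-0.3, 0.2, -2.7]
finger_gap: 0.0148
```

```bash
python3 look.py s1 side; python3 look.py w4
```

```text
4.85 [ 0.6344 -0.1433  0.1672] yjaw yaw 10.08 z [-0.0021  0.0028 -1.    ] gap 0.0153 F [-1.9  2.1 -1.6]
4.9 [ 0.6343 -0.1441  0.167 ] yjaw yaw 10.12 z [-0.0026  0.002  -1.    ] gap 0.015 F [ 0.6 -0.7 -2.6]
```

View pics/s1.png

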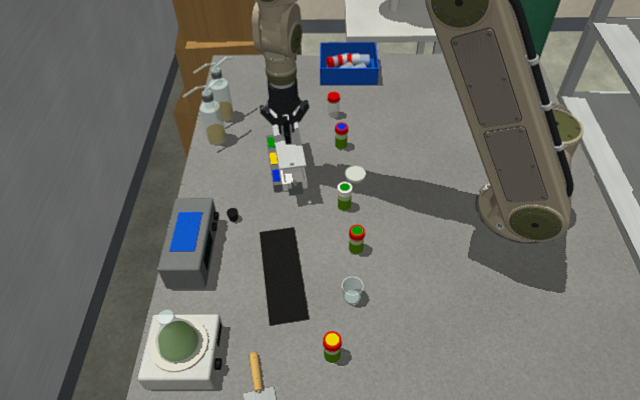

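View pics/w4.png

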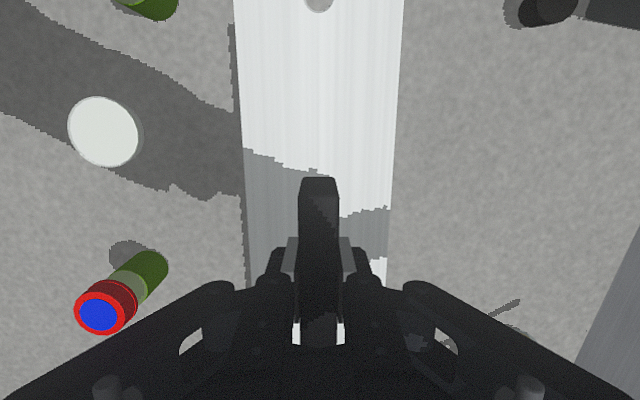

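The cover is off and level; the gripper moved straight up and the wrist reads about 2.7 N. Now I'll carry it to the mat.

Call:
servo_tool(
  increments=[
    {"claw":1,"x":0,"y":0.8,"z":0,"ax":0,"ay":0,"az":0},
    {"claw":1,"x":0,"y":1,"z":0,"ax":0,"ay":0,"az":0},
    {"claw":1,"x":0,"y":1,"z":0,"ax":0,"ay":0,"az":0},
    {"claw":1,"x":0,"y":1,"z":0,"ax":0,"ay":0,"az":0},
    {"claw":1,"x":0,"y":1,"z":0,"ax":0,"ay":0,"az":0},
  ],
)

```text
clock: 5.4
tcp_pos: [0.6345, -0.0252, 0.1674]
orientation: [-0.001, 0.643, 0.766, -0.0]
wrist_force: [0.8, -0.4, -1.7]
finger_gap: 0.015
```

Call:
servo_tool(
  increments=[
    {"claw":1,"x":0,"y":1,"z":0,"ax":0,"ay":0,"az":0},
    {"claw":1,"x":0,"y":1,"z":0,"ax":0,"ay":0,"az":0},
    {"claw":1,"x":0,"y":1,"z":0,"ax":0,"ay":0,"az":0},
    {"claw":1,"x":0,"y":1,"z":0,"ax":0,"ay":0,"az":0},
    {"claw":1,"x":0,"y":1,"z":0,"ax":0,"ay":0,"az":0},
  ],
)

```text
clock: 5.9
tcp_pos: [0.6344, 0.0998, 0.1674]
orientation: [-0.001, 0.643, 0.766, -0.0]
wrist_force: [0.8, 0.1, -2.3]
finger_gap: 0.0152
```

Call:
servo_tool(
  increments=[
    {"claw":1,"x":0,"y":1,"z":0,"ax":0,"ay":0,"az":0},
    {"claw":1,"x":0,"y":1,"z":0,"ax":0,"ay":0,"az":0},
    {"claw":1,"x":0,"y":1,"z":0,"ax":0,"ay":0,"az":0},
    {"claw":1,"x":0,"y":0.9,"z":0,"ax":0,"ay":0,"az":0},
    {"claw":1,"x":0,"y":0.4,"z":0,"ax":0,"ay":0,"az":0},
  ],
)

```text
clock: 6.4
tcp_pos: [0.6341, 0.2081, 0.1673]
orientation: [-0.001, 0.642, 0.767, -0.0]
wrist_force: [0.9, 0.0, -2.7]
finger_gap: 0.0146
```

Call:
servo_tool(
  increments=[
    {"claw":1,"x":0,"y":0,"z":-0.6,"ax":0,"ay":0,"az":0},
    {"claw":1,"x":0,"y":0,"z":-0.8,"ax":0,"ay":0,"az":0},
    {"claw":1,"x":0,"y":0,"z":-0.8,"ax":0,"ay":0,"az":0},
    {"claw":1,"x":0,"y":0,"z":-0.4,"ax":0,"ay":0,"az":0},
    {"claw":1,"x":0,"y":0,"z":0,"ax":0,"ay":0,"az":0},
  ],
)

```text
clock: 6.9
tcp_pos: [0.6336, 0.2049, 0.1011]
orientation: [-0.001, 0.643, 0.766, -0.002]
wrist_force: [-0.9, 0.0, -1.9]
finger_gap: 0.0147
```

```bash
python3 look.py t5 top;python3 look.py s5 side; python3 look.py w5
```

```text
6.95 [0.6346 0.205  0.1025] yjaw yaw 9.96 z [-1.9e-03 -5.0e-04 -1.0e+00] gap 0.0151 F [ 0.4 -0.  -1.7]
7.0 [0.6354 0.2052 0.1036] yjaw yaw 9.96 z [ 1.e-04 -0.e+00 -1.e+00] gap 0.0153 F [ 0.9  0.7 -1.3]
7.05 [0.6359 0.2053 0.1043] yjaw yaw 9.96 z [ 1.5e-03  2.0e-04 -1.0e+00] gap 0.0152 F [ 0.4  0.  -2.5]
```

View pics/w5.png

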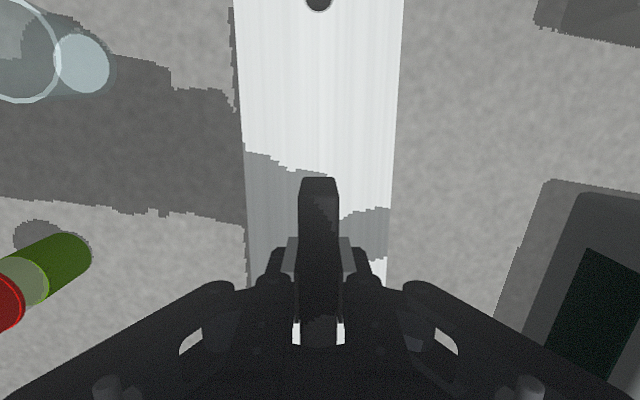

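View pics/t5.png

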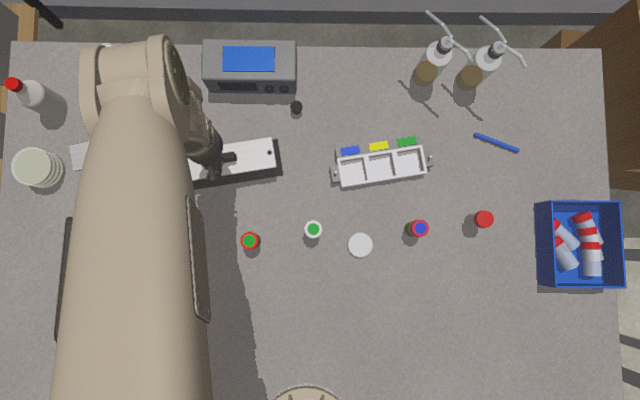

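View pics/s5.png

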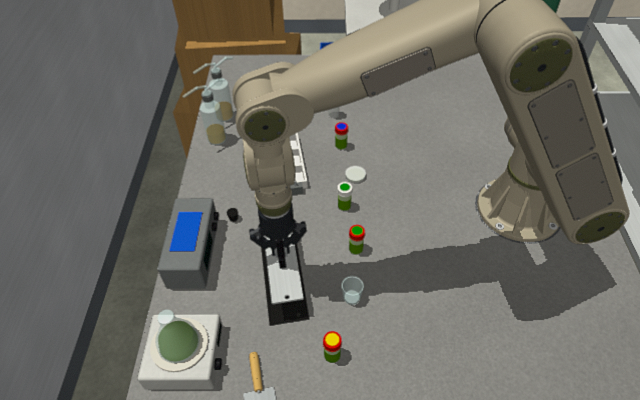

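Call:
servo_tool(
  increments=[
    {"claw":1,"x":0.04,"y":0.04,"z":-0.7,"ax":0,"ay":0,"az":0},
    {"claw":1,"x":0,"y":0,"z":-0.8,"ax":0,"ay":0,"az":0},
    {"claw":1,"x":0,"y":0,"z":-0.7,"ax":0,"ay":0,"az":0},
    {"claw":1,"x":0,"y":0,"z":-0.4,"ax":0,"ay":0,"az":0},
    {"claw":1,"x":0,"y":0,"z":0,"ax":0,"ay":0,"az":0},
  ],
)

```text
clock: 7.55
tcp_pos: [0.6357, 0.2061, 0.0376]
orientation: [-0.0, 0.643, 0.766, -0.001]
wrist_force: [0.5, 0.2, -2.0]
finger_gap: 0.0152
```

```bash
python3 look.py t6 top;python3 look.py s6 side; python3 - <<'E'
import cv2
t=cv2.imread("pics/t6.png");s=cv2.imread("pics/s6.png")
cv2.imwrite("pics/s6c.png",cv2.resize(s[215:335,240:330],None,fx=6.5,fy=5,interpolation=cv2.INTER_CUBIC)) 
cv2.imwrite("pics/t6c.png",cv2.resize(t[130:200,160:290],None,fx=6,fy=6,interpolation=cv2.INTER_CUBIC))
E
```

```text
7.6 [0.6364 0.2062 0.0386] yjaw yaw 9.97 z [-0. -0. -1.] gap 0.0149 F [-0.5  0.4 -1.4]
7.65 [0.6369 0.2064 0.0393] yjaw yaw 9.97 z [ 1.4e-03  2.0e-04 -1.0e+00] gap 0.0149 F [-0.3  0.2 -1.6]
```

View pics/s6c.png

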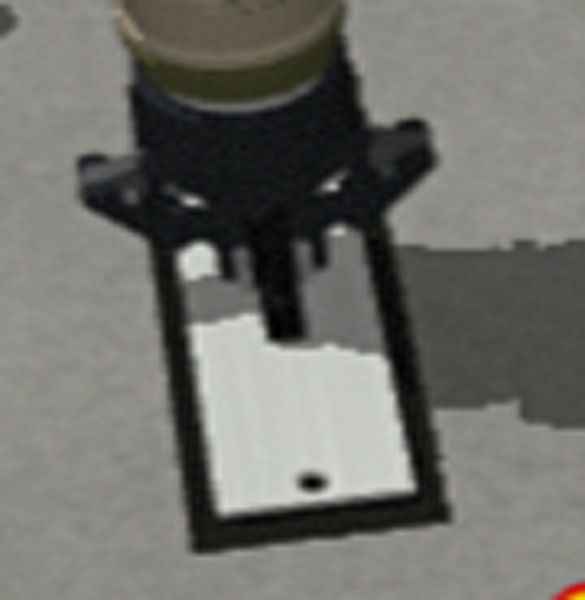

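View pics/t6c.png

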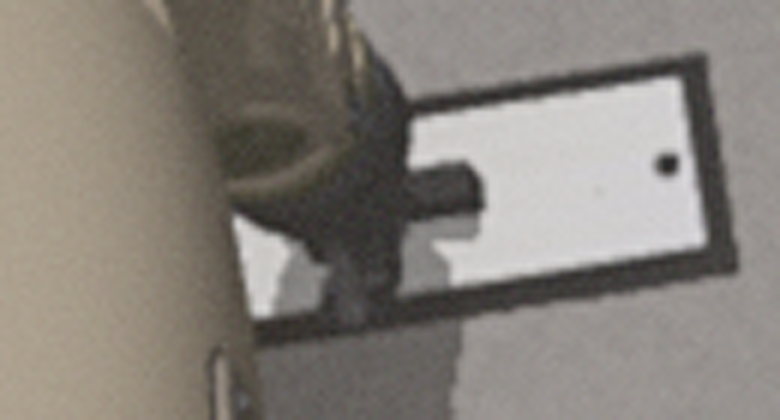

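The cover sits inside the mat with an even black border on every visible side. I'll set it down gently.

Call:
servo_tool(
  increments=[
    {"claw":1,"x":0,"y":0,"z":-0.15,"ax":0,"ay":0,"az":0},
    {"claw":1,"x":0,"y":0,"z":-0.1,"ax":0,"ay":0,"az":0},
    {"claw":1,"x":0,"y":0,"z":0,"ax":0,"ay":0,"az":0},
    {"claw":1,"x":0,"y":0,"z":0,"ax":0,"ay":0,"az":0},
    {"claw":1,"x":0,"y":0,"z":0,"ax":0,"ay":0,"az":0},
  ],
)

```text
clock: 8.15
tcp_pos: [0.6364, 0.2063, 0.0323]
orientation: [0.0, 0.643, 0.766, 0.0]
wrist_force: [-0.4, 0.3, -3.0]
finger_gap: 0.015
```

Call:
servo_tool(
  increments=[
    {"claw":1,"x":0,"y":0,"z":-0.03,"ax":0,"ay":0,"az":0},
    {"claw":1,"x":0,"y":0,"z":-0.03,"ax":0,"ay":0,"az":0},
    {"claw":1,"x":0,"y":0,"z":0,"ax":0,"ay":0,"az":0},
    {"claw":1,"x":0,"y":0,"z":0,"ax":0,"ay":0,"az":0},
  ],
)

```text
clock: 8.55
tcp_pos: [0.6365, 0.2063, 0.0318]
orientation: [0.0, 0.643, 0.766, 0.0]
wrist_force: [-1.9, -0.3, 7.2]
finger_gap: 0.0153
```

Contact: +7 N up. I'll release in steps, then rise.

Call:
servo_tool(
  increments=[
    {"claw":0.7,"x":0,"y":0,"z":0,"ax":0,"ay":0,"az":0},
    {"claw":0.4,"x":0,"y":0,"z":0,"ax":0,"ay":0,"az":0},
    {"claw":0,"x":0,"y":0,"z":0,"ax":0,"ay":0,"az":0},
    {"claw":0,"x":0,"y":0,"z":0,"ax":0,"ay":0,"az":0},
    {"claw":0,"x":0,"y":0,"z":0,"ax":0,"ay":0,"az":0},
  ],
)

```text
clock: 9.05
tcp_pos: [0.6363, 0.2063, 0.0304]
orientation: [-0.0, 0.643, 0.766, -0.0]
wrist_force: [-1.2, 0.3, -0.1]
finger_gap: 0.0816
```

Call:
servo_tool(
  increments=[
    {"claw":0,"x":0,"y":0,"z":0.5,"ax":0,"ay":0,"az":0},
    {"claw":0,"x":0,"y":0,"z":1,"ax":0,"ay":0,"az":0},
    {"claw":0,"x":0,"y":0,"z":1,"ax":0,"ay":0,"az":0},
    {"claw":0,"x":0,"y":0,"z":1,"ax":0,"ay":0,"az":0},
    {"claw":0,"x":0,"y":0,"z":1,"ax":0,"ay":0,"az":0},
  ],
)

```text
clock: 9.55
tcp_pos: [0.6364, 0.2063, 0.1452]
orientation: [0.0, 0.643, 0.766, 0.0]
wrist_force: [-0.2, 0.1, -1.0]
finger_gap: 0.0854
```

Call:
servo_tool(
  increments=[
    {"claw":0,"x":0,"y":0,"z":1,"ax":0,"ay":0,"az":0},
    {"claw":0,"x":-1,"y":0,"z":0.5,"ax":0,"ay":0,"az":0},
    {"claw":0,"x":-1,"y":0,"z":0,"ax":0,"ay":0,"az":0},
    {"claw":0,"x":0,"y":0,"z":0,"ax":0,"ay":0,"az":0},
    {"claw":0,"x":0,"y":0,"z":0,"ax":0,"ay":0,"az":0},
  ],
)

```text
clock: 10.05
tcp_pos: [0.5864, 0.2064, 0.1818]
orientation: [0.001, 0.643, 0.766, 0.001]
wrist_force: [1.2, -0.1, -0.8]
finger_gap: 0.0853
```

```bash
python3 look.py w7;  python3 look.py s7 side
```

```text
10.1 [0.5869 0.2064 0.1814] yjaw yaw 9.98 z [ 1.7e-03  3.0e-04 -1.0e+00] gap 0.0853 F [ 0.4  0.7 -0.1]
10.15 [0.5871 0.2063 0.181 ] yjaw yaw 9.96 z [ 1.3e-03  2.0e-04 -1.0e+00] gap 0.0854 F [ 0.1 -0.3 -0.3]
```

View pics/w7.png

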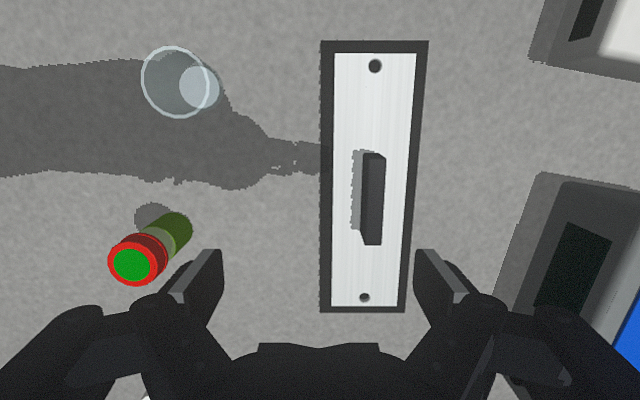

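View pics/s7.png

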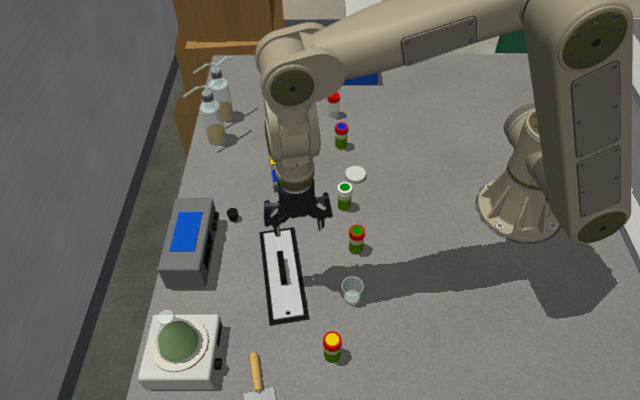

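Now I'll quantify the centring and locate the green jar in this picture.

```bash
python3 - <<'E'
from h import *
import pickle
np.set_printoptions(precision=4,suppress=True)
c=pickle.load(open("pics/w7.pkl","rb")); im=cv2.imread("pics/w7.png")
g=cv2.cvtColor(im,cv2.COLOR_BGR2GRAY)
mat=onz("wrist",[(320.5,41),(428.5,41),(404.5,312),(320.5,311.5)],.003,c)
pl=onz("wrist",[(334,53),(415,54),(398.5,306.5),(331,305.5)],.009,c)
for P in(mat,pl):
    d=P[0]+P[1]-P[2]-P[3]; print(P.mean(0),np.degrees(np.arctan2(-d[0],d[1])),[np.linalg.norm(P[i]-P[(i+1)%4]).round(4) for i in range(4)])
a,n=blob(im,(100,235,60,60),(50,120,80),(75,255,255)); print(a,n,onz("wrist",[a],.08,c))
# second estimate from cap circle center
cr=cv2.resize(im[25:325,300:440],None,fx=2,fy=2,interpolation=cv2.INTER_CUBIC);cv2.imwrite("pics/w7c.png",np.hstack([cv2.resize(im[30:110,310:440],None,fx=3,fy=5,interpolation=cv2.INTER_CUBIC),cv2.resize(im[245:325,310:440],None,fx=3,fy=5,interpolation=cv2.INTER_CUBIC)]))
E
```

```text
[0.6374 0.2054 0.003 ] 9.99275249798686 [np.float64(0.0935), np.float64(0.2714), np.float64(0.0923), np.float64(0.2707)]
[0.6377 0.2057 0.009 ] 10.372296865859283 [np.float64(0.0695), np.float64(0.2491), np.float64(0.0723), np.float64(0.2486)]
[131.2531 264.5501] 889 [[0.4522 0.1345 0.08  ]]
```

View pics/w7c.png

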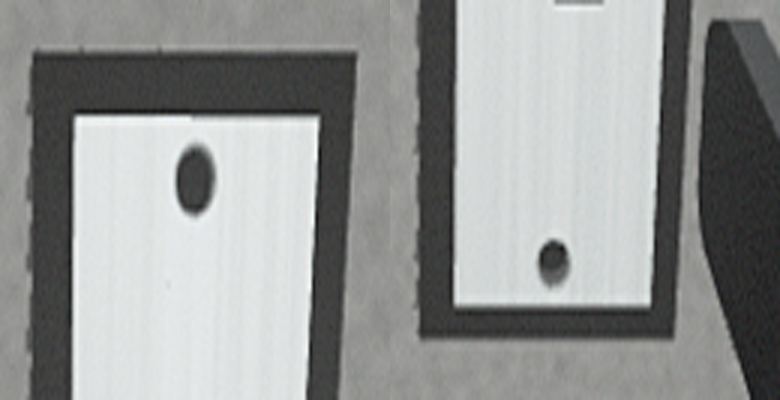

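The cover is centred on the mat to within about 0.5 mm and 0.4°. I'll move to the green jar at (0.452, 0.134).

Call:
servo_tool(
  increments=[
    {"claw":0,"x":-0.9,"y":-0.6,"z":-0.2,"ax":0,"ay":0,"az":0},
    {"claw":0,"x":-1,"y":-0.8,"z":-0.4,"ax":0,"ay":0,"az":0},
    {"claw":0,"x":-1,"y":-0.8,"z":-0.4,"ax":0,"ay":0,"az":0},
    {"claw":0,"x":-1,"y":-0.8,"z":-0.4,"ax":0,"ay":0,"az":0},
    {"claw":0,"x":-1,"y":-0.8,"z":-0.4,"ax":0,"ay":0,"az":0},
  ],
)

```text
clock: 10.65
tcp_pos: [0.4637, 0.1105, 0.1351]
orientation: [0.0, 0.643, 0.766, 0.0]
wrist_force: [0.0, -0.5, -0.1]
finger_gap: 0.0855
```

Call:
servo_tool(
  increments=[
    {"claw":0,"x":-0.5,"y":-0.6,"z":0,"ax":0,"ay":0,"az":0},
    {"claw":0,"x":0,"y":0,"z":0,"ax":0,"ay":0,"az":0},
    {"claw":0,"x":0,"y":0,"z":0,"ax":0,"ay":0,"az":0},
    {"claw":0,"x":0,"y":0,"z":0,"ax":0,"ay":0,"az":0},
  ],
)

```text
clock: 11.05
tcp_pos: [0.453, 0.0966, 0.136]
orientation: [0.001, 0.643, 0.766, 0.001]
wrist_force: [0.4, 0.7, -0.1]
finger_gap: 0.0854
```

```bash
python3 look.py w8
```

```text
11.1 [0.4528 0.0967 0.1359] yjaw yaw 10.0 z [ 1.4e-03  2.0e-04 -1.0e+00] gap 0.0854 F [-0.3  0.5  0.2]
```

View pics/w8.png

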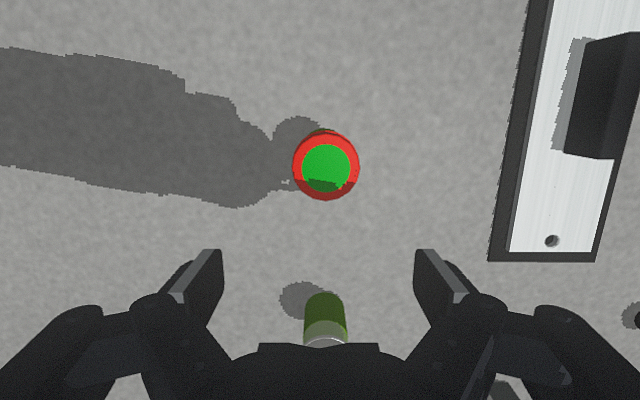

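```bash
cat > jar.py <<'E'
import sys,pickle
from h import *
np.set_printoptions(precision=4,suppress=True)
n=sys.argv[1]; r=tuple(map(int,sys.argv[2].split(","))); col=sys.argv[3]
C={"g":((45,80,40),(75,255,255)),"y":((22,120,60),(34,255,255)),"b":((105,120,60),(130,255,255))}[col]
c=pickle.load(open(f"pics/{n}.pkl","rb")); im=cv2.imread(f"pics/{n}.png")
x,y,w,h=r; hsv=cv2.cvtColor(im[y:y+h,x:x+w],cv2.COLOR_BGR2HSV)
m=cv2.inRange(hsv,*C); cnt=max(cv2.findContours(m,cv2.RETR_EXTERNAL,cv2.CHAIN_APPROX_NONE)[0],key=cv2.contourArea)
(u,v),(a,b),_=cv2.fitEllipse(cv2.convexHull(cnt)); u+=x;v+=y
print("dot px",u,v,"axes",a,b)
P=onz("wrist",[(u,v)],.08,c)[0]; W=c["world_to_cam"]; C0=-W[:3,:3].T@W[:3,3]
print("pos",P,"range",np.linalg.norm(P-C0),"dot dia from max axis",max(a,b)/c["K"][0,0]*(W[:3,:3]@P+W[:3,3])[2])
E
python3 jar.py w8 285,120,90,90 g
```

```text
dot px 325.4546585083008 167.83402633666992 axes 47.03438949584961 47.71137237548828
pos [0.4515 0.134  0.08  ] range 0.18318605711541563 dot dia from max axis 0.027290258728716616
```

Call:
servo_tool(
  increments=[
    {"claw":0,"x":-0.05,"y":0.8,"z":0,"ax":0,"ay":0,"az":0},
    {"claw":0,"x":0,"y":0.7,"z":0,"ax":0,"ay":0,"az":0},
    {"claw":0,"x":0,"y":0,"z":-0.4,"ax":0,"ay":0,"az":0},
    {"claw":0,"x":0,"y":0,"z":-0.8,"ax":0,"ay":0,"az":0},
    {"claw":0,"x":0,"y":0,"z":-0.8,"ax":0,"ay":0,"az":0},
  ],
  newtons=30,
)

```text
clock: 11.6
tcp_pos: [0.4508, 0.134, 0.0848]
orientation: [0.001, 0.643, 0.766, 0.0]
wrist_force: [0.9, -0.5, 1.0]
finger_gap: 0.0854
```

Call:
servo_tool(
  increments=[
    {"claw":0,"x":0,"y":0,"z":-0.7,"ax":0,"ay":0,"az":0},
    {"claw":0,"x":0,"y":0,"z":0,"ax":0,"ay":0,"az":0},
    {"claw":0,"x":0,"y":0,"z":0,"ax":0,"ay":0,"az":0},
    {"claw":0.3,"x":0,"y":0,"z":0,"ax":0,"ay":0,"az":0},
    {"claw":0.4,"x":0,"y":0,"z":0,"ax":0,"ay":0,"az":0},
  ],
  newtons=30,
)

```text
clock: 12.1
tcp_pos: [0.4509, 0.1338, 0.069]
orientation: [0.001, 0.643, 0.766, 0.001]
wrist_force: [-0.7, -0.9, 0.4]
finger_gap: 0.059
```

Call:
servo_tool(
  increments=[
    {"claw":0.5,"x":0,"y":0,"z":0,"ax":0,"ay":0,"az":0},
    {"claw":0.6,"x":0,"y":0,"z":0,"ax":0,"ay":0,"az":0},
    {"claw":0.8,"x":0,"y":0,"z":0,"ax":0,"ay":0,"az":0},
    {"claw":1,"x":0,"y":0,"z":0,"ax":0,"ay":0,"az":0},
    {"claw":1,"x":0,"y":0,"z":0,"ax":0,"ay":0,"az":0},
  ],
  newtons=30,
)

```text
clock: 12.6
tcp_pos: [0.4506, 0.1339, 0.0689]
orientation: [0.001, 0.643, 0.766, 0.001]
wrist_force: [-0.1, -0.7, 5.8]
finger_gap: 0.039
```

Call:
servo_tool(
  increments=[
    {"claw":1,"x":0,"y":0,"z":0.3,"ax":0,"ay":0,"az":0},
    {"claw":1,"x":0,"y":0,"z":0.7,"ax":0,"ay":0,"az":0},
    {"claw":1,"x":0,"y":0,"z":1,"ax":0,"ay":0,"az":0},
    {"claw":1,"x":0,"y":0,"z":1,"ax":0,"ay":0,"az":0},
    {"claw":1,"x":0,"y":0,"z":1,"ax":0,"ay":0,"az":0},
  ],
)

```text
clock: 13.1
tcp_pos: [0.4495, 0.1337, 0.1691]
orientation: [-0.0, 0.643, 0.766, -0.0]
wrist_force: [0.1, 0.2, -0.7]
finger_gap: 0.039
```

Call:
servo_tool(
  increments=[
    {"claw":1,"x":0.2,"y":-0.4,"z":0.4,"ax":0,"ay":0,"az":0},
    {"claw":1,"x":0.4,"y":-0.8,"z":0,"ax":0,"ay":0,"az":0},
    {"claw":1,"x":0.5,"y":-1,"z":0,"ax":0,"ay":0,"az":0},
    {"claw":1,"x":0.5,"y":-1,"z":0,"ax":0,"ay":0,"az":0},
    {"claw":1,"x":0.5,"y":-1,"z":0,"ax":0,"ay":0,"az":0},
  ],
)

```text
clock: 13.6
tcp_pos: [0.5027, 0.0272, 0.1774]
orientation: [-0.0, 0.643, 0.766, -0.0]
wrist_force: [-0.2, -0.3, -0.5]
finger_gap: 0.0389
```

Call:
servo_tool(
  increments=[
    {"claw":1,"x":0.5,"y":-1,"z":0,"ax":0,"ay":0,"az":0},
    {"claw":1,"x":0.5,"y":-1,"z":0,"ax":0,"ay":0,"az":0},
    {"claw":1,"x":0.5,"y":-1,"z":0,"ax":0,"ay":0,"az":0},
    {"claw":1,"x":0.5,"y":-1,"z":0,"ax":0,"ay":0,"az":0},
    {"claw":1,"x":0.5,"y":-1,"z":0,"ax":0,"ay":0,"az":0},
  ],
)

```text
clock: 14.1
tcp_pos: [0.565, -0.0981, 0.1771]
orientation: [-0.001, 0.643, 0.766, -0.0]
wrist_force: [1.1, 0.8, -1.1]
finger_gap: 0.0389
```

Call:
servo_tool(
  increments=[
    {"claw":1,"x":0.6,"y":-1,"z":0,"ax":0,"ay":0,"az":0},
    {"claw":1,"x":0.6,"y":-1,"z":0,"ax":0,"ay":0,"az":0},
    {"claw":1,"x":0.6,"y":-1,"z":0,"ax":0,"ay":0,"az":0},
    {"claw":1,"x":0.6,"y":-1,"z":0,"ax":0,"ay":0,"az":0},
    {"claw":1,"x":0.6,"y":-1,"z":0,"ax":0,"ay":0,"az":0},
  ],
)

```text
clock: 14.6
tcp_pos: [0.6399, -0.2231, 0.1768]
orientation: [-0.001, 0.643, 0.766, -0.0]
wrist_force: [-0.4, 0.3, -1.9]
finger_gap: 0.039
```

Call:
servo_tool(
  increments=[
    {"claw":1,"x":0.5,"y":-0.6,"z":0,"ax":0,"ay":0,"az":0},
    {"claw":1,"x":0.4,"y":-0.4,"z":0,"ax":0,"ay":0,"az":0},
    {"claw":1,"x":0,"y":0,"z":0,"ax":0,"ay":0,"az":0},
    {"claw":1,"x":0,"y":0,"z":0,"ax":0,"ay":0,"az":0},
    {"claw":1,"x":0,"y":0,"z":0,"ax":0,"ay":0,"az":0},
  ],
)

```text
clock: 15.1
tcp_pos: [0.6618, -0.2458, 0.1776]
orientation: [-0.001, 0.643, 0.766, -0.0]
wrist_force: [-0.6, 0.6, -1.8]
finger_gap: 0.039
```

```bash
python3 look.py w9
```

```text
15.15 [ 0.6619 -0.2456  0.1779] yjaw yaw 10.0 z [-7.e-04  4.e-04 -1.e+00] gap 0.0392 F [-0.4 -0.  -0.3]
```

View pics/w9.png

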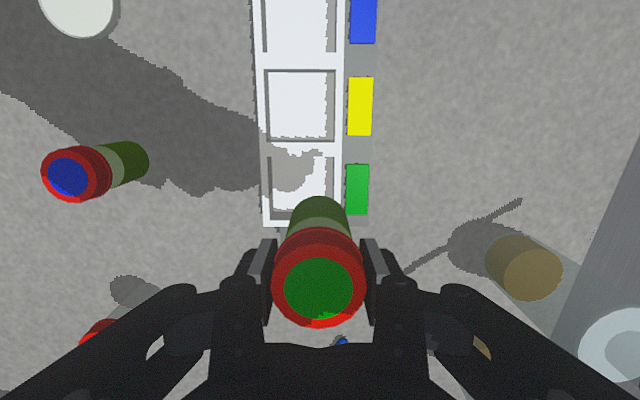

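```bash
python3 - <<'E'
from h import *
import pickle
np.set_printoptions(precision=4,suppress=True)
c=pickle.load(open("pics/w9.pkl","rb"))
print(onz("wrist",[(357,189.5),(360,106)],.030,c)[:,:2]-.049*np.array([.985,.173]))
E
```

```text
[[ 0.6477 -0.2471]
 [ 0.6356 -0.1776]]
```

Call:
servo_tool(
  increments=[
    {"claw":1,"x":-0.4,"y":-0.05,"z":0,"ax":0,"ay":0,"az":0},
    {"claw":1,"x":-0.15,"y":0,"z":0,"ax":0,"ay":0,"az":0},
    {"claw":1,"x":0,"y":0,"z":-0.5,"ax":0,"ay":0,"az":0},
    {"claw":1,"x":0,"y":0,"z":-0.8,"ax":0,"ay":0,"az":0},
    {"claw":1,"x":0,"y":0,"z":0,"ax":0,"ay":0,"az":0},
  ],
)

```text
clock: 15.65
tcp_pos: [0.647, -0.2462, 0.1419]
orientation: [-0.003, 0.643, 0.766, -0.001]
wrist_force: [0.1, 0.2, -0.9]
finger_gap: 0.039
```

```bash
python3 look.py w10; python3 look.py t10 top
```

```text
15.7 [ 0.6476 -0.2465  0.1434] yjaw yaw 9.99 z [-0.0035  0.0019 -1.    ] gap 0.0394 F [ 0.2 -0.3 -0.4]
15.75 [ 0.6483 -0.2469  0.1447] yjaw yaw 9.99 z [-1.6e-03  9.0e-04 -1.0e+00] gap 0.0389 F [ 0.3  0.5 -0.5]
```

View pics/w10.png

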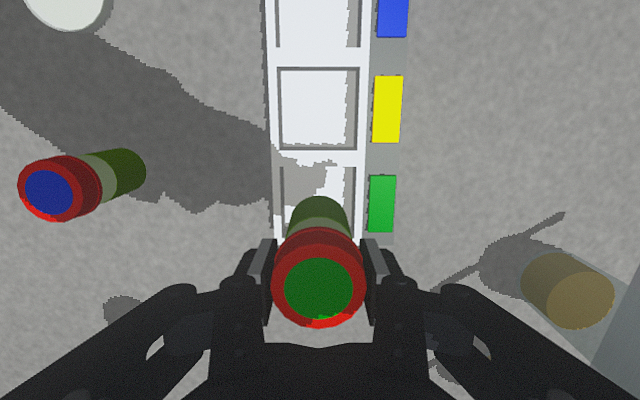

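Call:
servo_tool(
  increments=[
    {"claw":1,"x":0,"y":0,"z":-0.6,"ax":0,"ay":0,"az":0},
    {"claw":1,"x":0,"y":0,"z":-0.8,"ax":0,"ay":0,"az":0},
    {"claw":1,"x":0,"y":0,"z":-0.8,"ax":0,"ay":0,"az":0},
    {"claw":1,"x":0,"y":0,"z":-0.4,"ax":0,"ay":0,"az":0},
    {"claw":1,"x":0,"y":0,"z":-0.1,"ax":0,"ay":0,"az":0},
  ],
)

```text
clock: 16.25
tcp_pos: [0.6484, -0.2472, 0.0772]
orientation: [-0.001, 0.643, 0.766, -0.0]
wrist_force: [-0.1, -0.0, -1.4]
finger_gap: 0.0391
```

Call:
servo_tool(
  increments=[
    {"claw":1,"x":0,"y":0,"z":-0.05,"ax":0,"ay":0,"az":0},
    {"claw":1,"x":0,"y":0,"z":0,"ax":0,"ay":0,"az":0},
    {"claw":1,"x":0,"y":0,"z":0,"ax":0,"ay":0,"az":0},
  ],
)

```text
clock: 16.55
tcp_pos: [0.6495, -0.2478, 0.078]
orientation: [0.001, 0.643, 0.766, 0.0]
wrist_force: [-0.0, -0.1, -1.1]
finger_gap: 0.0389
```

Call:
servo_tool(
  increments=[
    {"claw":1,"x":-0.05,"y":0,"z":-0.1,"ax":0,"ay":0,"az":0},
    {"claw":1,"x":0,"y":0,"z":-0.08,"ax":0,"ay":0,"az":0},
    {"claw":1,"x":0,"y":0,"z":0,"ax":0,"ay":0,"az":0},
    {"claw":1,"x":0,"y":0,"z":0,"ax":0,"ay":0,"az":0},
  ],
)

```text
clock: 16.95
tcp_pos: [0.6478, -0.2476, 0.073]
orientation: [0.001, 0.643, 0.766, 0.0]
wrist_force: [-1.0, -1.0, 3.1]
finger_gap: 0.0392
```

Contact at the expected height (0.073). I'll release and go up.

Call:
servo_tool(
  increments=[
    {"claw":0.5,"x":0,"y":0,"z":0,"ax":0,"ay":0,"az":0},
    {"claw":0.2,"x":0,"y":0,"z":0,"ax":0,"ay":0,"az":0},
    {"claw":0,"x":0,"y":0,"z":0,"ax":0,"ay":0,"az":0},
    {"claw":0,"x":0,"y":0,"z":0,"ax":0,"ay":0,"az":0},
    {"claw":0,"x":0,"y":0,"z":0.4,"ax":0,"ay":0,"az":0},
  ],
)

```text
clock: 17.45
tcp_pos: [0.6464, -0.2469, 0.0808]
orientation: [-0.002, 0.643, 0.766, -0.0]
wrist_force: [0.0, 0.2, -0.4]
finger_gap: 0.0851
```

Call:
servo_tool(
  increments=[
    {"claw":0,"x":0,"y":0,"z":0.8,"ax":0,"ay":0,"az":0},
    {"claw":0,"x":0,"y":0,"z":1,"ax":0,"ay":0,"az":0},
    {"claw":0,"x":0,"y":0,"z":0.6,"ax":0,"ay":0,"az":0},
    {"claw":0,"x":-1,"y":0,"z":0,"ax":0,"ay":0,"az":0},
    {"claw":0,"x":-1,"y":-0.3,"z":0,"ax":0,"ay":0,"az":0},
  ],
)

```text
clock: 17.95
tcp_pos: [0.598, -0.2545, 0.1439]
orientation: [0.001, 0.642, 0.766, 0.0]
wrist_force: [-0.5, -0.0, -1.0]
finger_gap: 0.0852
```

Call:
servo_tool(
  increments=[
    {"claw":0,"x":-1,"y":-0.5,"z":0,"ax":0,"ay":0,"az":0},
    {"claw":0,"x":-1,"y":-0.5,"z":0,"ax":0,"ay":0,"az":0},
    {"claw":0,"x":-1,"y":-0.5,"z":0,"ax":0,"ay":0,"az":0},
    {"claw":0,"x":-1,"y":0,"z":0,"ax":0,"ay":0,"az":0},
    {"claw":0,"x":-0.5,"y":0,"z":0,"ax":0,"ay":0,"az":0},
  ],
)

```text
clock: 18.45
tcp_pos: [0.4834, -0.2927, 0.1431]
orientation: [0.0, 0.643, 0.765, -0.0]
wrist_force: [-0.1, -0.1, 1.0]
finger_gap: 0.0852
```

Call:
servo_tool(
  increments=[
    {"claw":0,"x":0,"y":0,"z":0,"ax":0,"ay":0,"az":0},
    {"claw":0,"x":0,"y":0,"z":0,"ax":0,"ay":0,"az":0},
    {"claw":0,"x":0,"y":0,"z":0,"ax":0,"ay":0,"az":0},
  ],
)

```text
clock: 18.75
tcp_pos: [0.4863, -0.2925, 0.1426]
orientation: [0.001, 0.643, 0.766, 0.0]
wrist_force: [-0.5, 0.5, 0.4]
finger_gap: 0.0853
```

```bash
python3 look.py w11; python3 look.py t11 top
```

```text
18.8 [ 0.4862 -0.2924  0.1424] yjaw yaw 10.04 z [ 8.e-04 -4.e-04 -1.e+00] gap 0.0854 F [ 0.8 -0.  -0.1]
18.85 [ 0.486  -0.2923  0.1423] yjaw yaw 10.03 z [ 5.e-04 -2.e-04 -1.e+00] gap 0.0857 F [0.5 0.1 1. ]
```

View pics/w11.png

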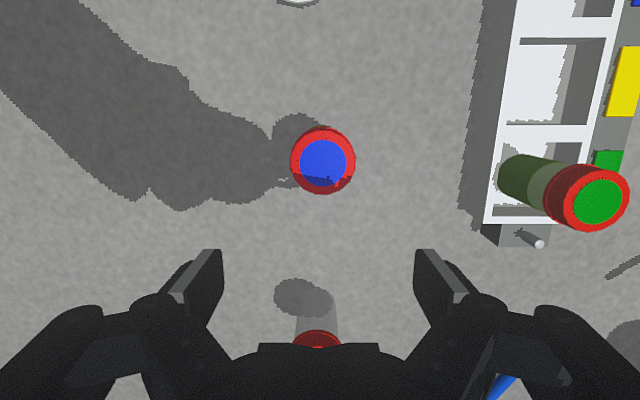

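View pics/t11.png

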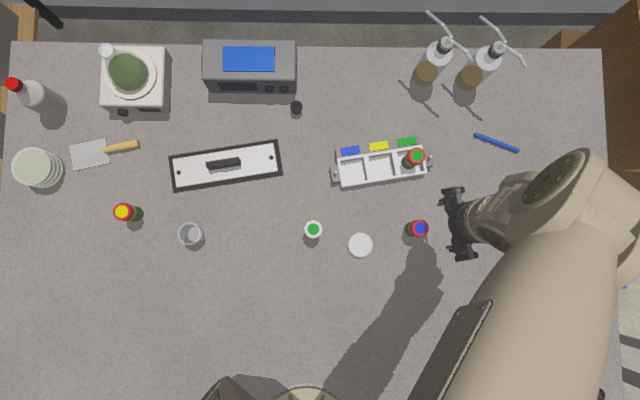

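The green jar stands upright in the green pocket. Next is the blue jar.

```bash
python3 jar.py w11 280,115,90,90 b
```

```text
dot px 322.36492919921875 162.7127456665039 axes 45.852752685546875 46.370479583740234
pos [ 0.4828 -0.2537  0.08  ] range 0.18933889991394587 dot dia from max axis 0.02737415972186762
```

Call:
servo_tool(
  increments=[
    {"claw":0,"x":-0.13,"y":0.8,"z":0,"ax":0,"ay":0,"az":0},
    {"claw":0,"x":0,"y":0.74,"z":0,"ax":0,"ay":0,"az":0},
    {"claw":0,"x":0,"y":0,"z":-0.6,"ax":0,"ay":0,"az":0},
    {"claw":0,"x":0,"y":0,"z":-0.8,"ax":0,"ay":0,"az":0},
    {"claw":0,"x":0,"y":0,"z":-0.8,"ax":0,"ay":0,"az":0},
  ],
  newtons=30,
)

```text
clock: 19.35
tcp_pos: [0.4826, -0.253, 0.0871]
orientation: [0.001, 0.642, 0.766, 0.0]
wrist_force: [-0.5, -0.2, 1.1]
finger_gap: 0.0857
```

Call:
servo_tool(
  increments=[
    {"claw":0,"x":0,"y":0,"z":-0.74,"ax":0,"ay":0,"az":0},
    {"claw":0,"x":0,"y":0,"z":0,"ax":0,"ay":0,"az":0},
    {"claw":0,"x":0,"y":0,"z":0,"ax":0,"ay":0,"az":0},
    {"claw":0.3,"x":0,"y":0,"z":0,"ax":0,"ay":0,"az":0},
    {"claw":0.4,"x":0,"y":0,"z":0,"ax":0,"ay":0,"az":0},
  ],
  newtons=30,
)

```text
clock: 19.85
tcp_pos: [0.4826, -0.2544, 0.07]
orientation: [0.001, 0.643, 0.766, 0.0]
wrist_force: [-0.5, -0.6, 0.8]
finger_gap: 0.0587
```

Call:
servo_tool(
  increments=[
    {"claw":0.5,"x":0,"y":0,"z":0,"ax":0,"ay":0,"az":0},
    {"claw":0.6,"x":0,"y":0,"z":0,"ax":0,"ay":0,"az":0},
    {"claw":0.8,"x":0,"y":0,"z":0,"ax":0,"ay":0,"az":0},
    {"claw":1,"x":0,"y":0,"z":0,"ax":0,"ay":0,"az":0},
    {"claw":1,"x":0,"y":0,"z":0,"ax":0,"ay":0,"az":0},
  ],
  newtons=30,
)

```text
clock: 20.35
tcp_pos: [0.4823, -0.2543, 0.0698]
orientation: [0.001, 0.643, 0.766, 0.0]
wrist_force: [-0.9, 1.4, 5.1]
finger_gap: 0.0389
```

Call:
servo_tool(
  increments=[
    {"claw":1,"x":0,"y":0,"z":0.3,"ax":0,"ay":0,"az":0},
    {"claw":1,"x":0,"y":0,"z":0.7,"ax":0,"ay":0,"az":0},
    {"claw":1,"x":0,"y":0,"z":1,"ax":0,"ay":0,"az":0},
    {"claw":1,"x":0,"y":0,"z":1,"ax":0,"ay":0,"az":0},
    {"claw":1,"x":0,"y":0,"z":1,"ax":0,"ay":0,"az":0},
  ],
)

```text
clock: 20.85
tcp_pos: [0.4814, -0.2538, 0.1698]
orientation: [-0.0, 0.643, 0.766, 0.0]
wrist_force: [1.0, 0.2, -2.3]
finger_gap: 0.0387
```

Call:
servo_tool(
  increments=[
    {"claw":1,"x":0.4,"y":0.4,"z":0.4,"ax":0,"ay":0,"az":0},
    {"claw":1,"x":0.8,"y":0.8,"z":0,"ax":0,"ay":0,"az":0},
    {"claw":1,"x":1,"y":1,"z":0,"ax":0,"ay":0,"az":0},
    {"claw":1,"x":1,"y":1,"z":0,"ax":0,"ay":0,"az":0},
    {"claw":1,"x":1,"y":1,"z":0,"ax":0,"ay":0,"az":0},
  ],
)

```text
clock: 21.35
tcp_pos: [0.5876, -0.1472, 0.1782]
orientation: [-0.0, 0.643, 0.766, -0.0]
wrist_force: [0.6, -0.2, -1.0]
finger_gap: 0.0392
```

Call:
servo_tool(
  increments=[
    {"claw":1,"x":0.9,"y":1,"z":0,"ax":0,"ay":0,"az":0},
    {"claw":1,"x":0.56,"y":0.62,"z":0,"ax":0,"ay":0,"az":0},
    {"claw":1,"x":0,"y":0,"z":0,"ax":0,"ay":0,"az":0},
    {"claw":1,"x":0,"y":0,"z":0,"ax":0,"ay":0,"az":0},
    {"claw":1,"x":0,"y":0,"z":0,"ax":0,"ay":0,"az":0},
  ],
)

```text
clock: 21.85
tcp_pos: [0.6227, -0.1086, 0.1783]
orientation: [-0.0, 0.643, 0.766, -0.0]
wrist_force: [-0.5, 0.0, -0.3]
finger_gap: 0.0391
```

```bash
python3 look.py w12;python3 look.py s12 side
```

```text
21.9 [ 0.6226 -0.1089  0.1786] yjaw yaw 9.92 z [-7.e-04  1.e-04 -1.e+00] gap 0.0392 F [ 1.   0.4 -1.8]
21.95 [ 0.6227 -0.1091  0.1787] yjaw yaw 9.9 z [-4.e-04  0.e+00 -1.e+00] gap 0.0393 F [-0.6  0.2 -1.5]
```

View pics/w12.png

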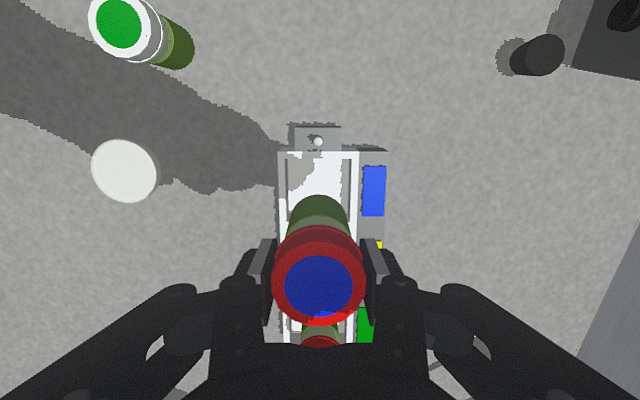

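View pics/s12.png

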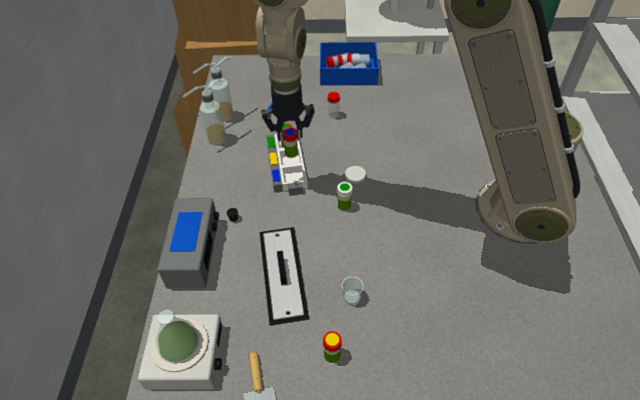

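The blue jar hangs over the pocket with the blue tag, which is at (374,191). I'll lower it.

Call:
servo_tool(
  increments=[
    {"claw":1,"x":0.04,"y":0,"z":-0.5,"ax":0,"ay":0,"az":0},
    {"claw":1,"x":0,"y":0,"z":-0.8,"ax":0,"ay":0,"az":0},
    {"claw":1,"x":0,"y":0,"z":-0.8,"ax":0,"ay":0,"az":0},
    {"claw":1,"x":0,"y":0,"z":-0.8,"ax":0,"ay":0,"az":0},
    {"claw":1,"x":0,"y":0,"z":-0.7,"ax":0,"ay":0,"az":0},
  ],
)

```text
clock: 22.45
tcp_pos: [0.6233, -0.1089, 0.0869]
orientation: [-0.001, 0.643, 0.766, -0.0]
wrist_force: [0.1, 0.4, -1.0]
finger_gap: 0.0389
```

Call:
servo_tool(
  increments=[
    {"claw":1,"x":0,"y":0,"z":-0.4,"ax":0,"ay":0,"az":0},
    {"claw":1,"x":0,"y":0,"z":0,"ax":0,"ay":0,"az":0},
    {"claw":1,"x":0,"y":0,"z":0,"ax":0,"ay":0,"az":0},
    {"claw":1,"x":0,"y":0,"z":0,"ax":0,"ay":0,"az":0},
  ],
)

```text
clock: 22.85
tcp_pos: [0.625, -0.1088, 0.0799]
orientation: [0.001, 0.643, 0.766, 0.0]
wrist_force: [0.7, -1.4, -0.2]
finger_gap: 0.0392
```

Call:
servo_tool(
  increments=[
    {"claw":1,"x":-0.05,"y":0,"z":-0.15,"ax":0,"ay":0,"az":0},
    {"claw":1,"x":0,"y":0,"z":-0.1,"ax":0,"ay":0,"az":0},
    {"claw":1,"x":0,"y":0,"z":0,"ax":0,"ay":0,"az":0},
    {"claw":1,"x":0,"y":0,"z":0,"ax":0,"ay":0,"az":0},
  ],
)

```text
clock: 23.25
tcp_pos: [0.6235, -0.1086, 0.0738]
orientation: [0.001, 0.643, 0.766, 0.0]
wrist_force: [-1.8, 0.8, 5.7]
finger_gap: 0.039
```

Call:
servo_tool(
  increments=[
    {"claw":0.5,"x":0,"y":0,"z":0,"ax":0,"ay":0,"az":0},
    {"claw":0.2,"x":0,"y":0,"z":0,"ax":0,"ay":0,"az":0},
    {"claw":0,"x":0,"y":0,"z":0,"ax":0,"ay":0,"az":0},
    {"claw":0,"x":0,"y":0,"z":0,"ax":0,"ay":0,"az":0},
    {"claw":0,"x":0,"y":0,"z":0.4,"ax":0,"ay":0,"az":0},
  ],
)

```text
clock: 23.75
tcp_pos: [0.6219, -0.1081, 0.0813]
orientation: [-0.001, 0.643, 0.766, -0.001]
wrist_force: [-0.7, 0.1, 0.4]
finger_gap: 0.0855
```

Call:
servo_tool(
  increments=[
    {"claw":0,"x":0,"y":0,"z":0.8,"ax":0,"ay":0,"az":0},
    {"claw":0,"x":0,"y":0,"z":1,"ax":0,"ay":0,"az":0},
    {"claw":0,"x":0,"y":0,"z":0.7,"ax":0,"ay":0,"az":0},
    {"claw":0,"x":-0.2,"y":0.8,"z":0,"ax":0,"ay":0,"az":0},
    {"claw":0,"x":-0.2,"y":1,"z":0,"ax":0,"ay":0,"az":0},
  ],
)

```text
clock: 24.25
tcp_pos: [0.6132, -0.0633, 0.1459]
orientation: [0.001, 0.644, 0.765, 0.001]
wrist_force: [0.3, 0.4, -0.3]
finger_gap: 0.0854
```

Call:
servo_tool(
  increments=[
    {"claw":0,"x":-0.2,"y":1,"z":0,"ax":0,"ay":0,"az":0},
    {"claw":0,"x":-0.2,"y":1,"z":0,"ax":0,"ay":0,"az":0},
    {"claw":0,"x":-0.2,"y":1,"z":0,"ax":0,"ay":0,"az":0},
    {"claw":0,"x":-0.2,"y":1,"z":0,"ax":0,"ay":0,"az":0},
    {"claw":0,"x":-0.2,"y":1,"z":0,"ax":0,"ay":0,"az":0},
  ],
)

```text
clock: 24.75
tcp_pos: [0.5867, 0.0635, 0.1446]
orientation: [-0.001, 0.643, 0.766, -0.0]
wrist_force: [0.3, -0.4, -0.4]
finger_gap: 0.0855
```

Call:
servo_tool(
  increments=[
    {"claw":0,"x":-0.2,"y":1,"z":0,"ax":0,"ay":0,"az":0},
    {"claw":0,"x":-0.2,"y":1,"z":0,"ax":0,"ay":0,"az":0},
    {"claw":0,"x":-0.2,"y":1,"z":0,"ax":0,"ay":0,"az":0},
    {"claw":0,"x":-0.2,"y":1,"z":0,"ax":0,"ay":0,"az":0},
    {"claw":0,"x":-0.2,"y":1,"z":0,"ax":0,"ay":0,"az":0},
  ],
)

```text
clock: 25.25
tcp_pos: [0.5615, 0.1883, 0.1446]
orientation: [-0.0, 0.643, 0.766, -0.0]
wrist_force: [-0.0, 0.6, -0.8]
finger_gap: 0.0852
```

Call:
servo_tool(
  increments=[
    {"claw":0,"x":-0.3,"y":1,"z":0,"ax":0,"ay":0,"az":0},
    {"claw":0,"x":-0.3,"y":1,"z":0,"ax":0,"ay":0,"az":0},
    {"claw":0,"x":-0.3,"y":1,"z":0,"ax":0,"ay":0,"az":0},
    {"claw":0,"x":-0.3,"y":1,"z":0,"ax":0,"ay":0,"az":0},
    {"claw":0,"x":-0.3,"y":1,"z":0,"ax":0,"ay":0,"az":0},
  ],
)

```text
clock: 25.75
tcp_pos: [0.5238, 0.313, 0.1446]
orientation: [-0.0, 0.643, 0.766, -0.0]
wrist_force: [0.4, -0.0, -0.8]
finger_gap: 0.0855
```

Call:
servo_tool(
  increments=[
    {"claw":0,"x":-0.3,"y":1,"z":0,"ax":0,"ay":0,"az":0},
    {"claw":0,"x":-0.2,"y":0.7,"z":0,"ax":0,"ay":0,"az":0},
    {"claw":0,"x":0,"y":0,"z":0,"ax":0,"ay":0,"az":0},
    {"claw":0,"x":0,"y":0,"z":0,"ax":0,"ay":0,"az":0},
    {"claw":0,"x":0,"y":0,"z":0,"ax":0,"ay":0,"az":0},
  ],
)

```text
clock: 26.25
tcp_pos: [0.5131, 0.3533, 0.1449]
orientation: [0.0, 0.643, 0.766, -0.0]
wrist_force: [0.4, 0.3, 0.8]
finger_gap: 0.0849
```

```bash
python3 look.py w13; python3 look.py t13 top
```

```text
26.3 [0.5132 0.3531 0.145 ] yjaw yaw 9.9 z [-1.e-04 -4.e-04 -1.e+00] gap 0.0852 F [ 0.6 -0.4  0.4]
26.35 [0.5133 0.3531 0.145 ] yjaw yaw 9.89 z [-0.e+00 -3.e-04 -1.e+00] gap 0.0854 F [ 0.7  0.4 -1. ]
```

View pics/w13.png

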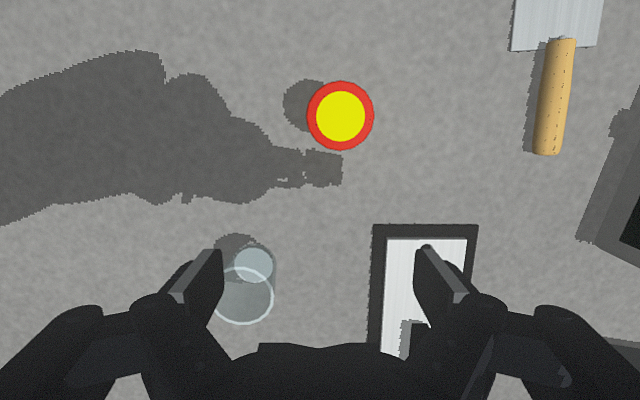

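View pics/t13.png

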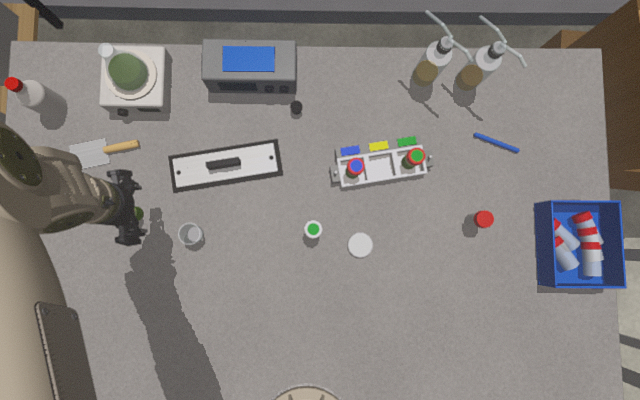

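```bash
python3 jar.py w13 295,70,90,90 y
```

```text
dot px 340.058650970459 115.85333633422852 axes 48.297061920166016 50.37773132324219
pos [0.5149 0.4202 0.08  ] range 0.1895212868837999 dot dia from max axis 0.028940146909629767
```

Call:
servo_tool(
  increments=[
    {"claw":0,"x":0.06,"y":0.9,"z":0,"ax":0,"ay":0,"az":0},
    {"claw":0,"x":0,"y":1,"z":0,"ax":0,"ay":0,"az":0},
    {"claw":0,"x":0,"y":0.78,"z":0,"ax":0,"ay":0,"az":0},
    {"claw":0,"x":0,"y":0,"z":-0.4,"ax":0,"ay":0,"az":0},
    {"claw":0,"x":0,"y":0,"z":-0.8,"ax":0,"ay":0,"az":0},
  ],
  newtons=30,
)

```text
clock: 26.85
tcp_pos: [0.5158, 0.4211, 0.1159]
orientation: [0.001, 0.643, 0.766, 0.001]
wrist_force: [0.7, 0.5, -0.3]
finger_gap: 0.0852
```

Call:
servo_tool(
  increments=[
    {"claw":0,"x":0,"y":0,"z":-0.9,"ax":0,"ay":0,"az":0},
    {"claw":0,"x":0,"y":0,"z":-0.92,"ax":0,"ay":0,"az":0},
    {"claw":0,"x":0,"y":0,"z":0,"ax":0,"ay":0,"az":0},
    {"claw":0,"x":0,"y":0,"z":0,"ax":0,"ay":0,"az":0},
    {"claw":0.3,"x":0,"y":0,"z":0,"ax":0,"ay":0,"az":0},
  ],
  newtons=30,
)

```text
clock: 27.35
tcp_pos: [0.5155, 0.4209, 0.0709]
orientation: [0.0, 0.643, 0.766, 0.001]
wrist_force: [0.7, 0.3, -0.0]
finger_gap: 0.0732
```

Call:
servo_tool(
  increments=[
    {"claw":0.4,"x":0,"y":0,"z":0,"ax":0,"ay":0,"az":0},
    {"claw":0.5,"x":0,"y":0,"z":0,"ax":0,"ay":0,"az":0},
    {"claw":0.7,"x":0,"y":0,"z":0,"ax":0,"ay":0,"az":0},
    {"claw":1,"x":0,"y":0,"z":0,"ax":0,"ay":0,"az":0},
    {"claw":1,"x":0,"y":0,"z":0,"ax":0,"ay":0,"az":0},
  ],
  newtons=30,
)

```text
clock: 27.85
tcp_pos: [0.515, 0.4214, 0.0709]
orientation: [0.0, 0.643, 0.766, 0.001]
wrist_force: [-0.7, -1.0, 5.6]
finger_gap: 0.0395
```

Call:
servo_tool(
  increments=[
    {"claw":1,"x":0,"y":0,"z":0.3,"ax":0,"ay":0,"az":0},
    {"claw":1,"x":0,"y":0,"z":0.7,"ax":0,"ay":0,"az":0},
    {"claw":1,"x":0,"y":0,"z":1,"ax":0,"ay":0,"az":0},
    {"claw":1,"x":0,"y":0,"z":1,"ax":0,"ay":0,"az":0},
    {"claw":1,"x":0,"y":0,"z":1,"ax":0,"ay":0,"az":0},
  ],
)

```text
clock: 28.35
tcp_pos: [0.5141, 0.4208, 0.1703]
orientation: [-0.0, 0.643, 0.766, -0.001]
wrist_force: [1.0, -0.2, -1.7]
finger_gap: 0.0391
```

Call:
servo_tool(
  increments=[
    {"claw":1,"x":0,"y":-0.4,"z":0.5,"ax":0,"ay":0,"az":0},
    {"claw":1,"x":0.2,"y":-0.8,"z":0,"ax":0,"ay":0,"az":0},
    {"claw":1,"x":0.2,"y":-1,"z":0,"ax":0,"ay":0,"az":0},
    {"claw":1,"x":0.2,"y":-1,"z":0,"ax":0,"ay":0,"az":0},
    {"claw":1,"x":0.2,"y":-1,"z":0,"ax":0,"ay":0,"az":0},
  ],
)

```text
clock: 28.85
tcp_pos: [0.5341, 0.3143, 0.1814]
orientation: [-0.0, 0.643, 0.766, -0.001]
wrist_force: [0.9, 0.6, -0.8]
finger_gap: 0.0391
```

Call:
servo_tool(
  increments=[
    {"claw":1,"x":0.2,"y":-1,"z":0,"ax":0,"ay":0,"az":0},
    {"claw":1,"x":0.2,"y":-1,"z":0,"ax":0,"ay":0,"az":0},
    {"claw":1,"x":0.2,"y":-1,"z":0,"ax":0,"ay":0,"az":0},
    {"claw":1,"x":0.2,"y":-1,"z":0,"ax":0,"ay":0,"az":0},
    {"claw":1,"x":0.2,"y":-1,"z":0,"ax":0,"ay":0,"az":0},
  ],
)

```text
clock: 29.35
tcp_pos: [0.5589, 0.1893, 0.1814]
orientation: [-0.0, 0.643, 0.766, -0.001]
wrist_force: [0.2, -0.1, -1.0]
finger_gap: 0.0391
```

Call:
servo_tool(
  increments=[
    {"claw":1,"x":0.2,"y":-1,"z":0,"ax":0,"ay":0,"az":0},
    {"claw":1,"x":0.2,"y":-1,"z":0,"ax":0,"ay":0,"az":0},
    {"claw":1,"x":0.2,"y":-1,"z":0,"ax":0,"ay":0,"az":0},
    {"claw":1,"x":0.2,"y":-1,"z":0,"ax":0,"ay":0,"az":0},
    {"claw":1,"x":0.2,"y":-1,"z":0,"ax":0,"ay":0,"az":0},
  ],
)

```text
clock: 29.85
tcp_pos: [0.5838, 0.0645, 0.1814]
orientation: [-0.0, 0.643, 0.766, -0.001]
wrist_force: [0.3, 0.8, -0.6]
finger_gap: 0.0391
```

Call:
servo_tool(
  increments=[
    {"claw":1,"x":0.2,"y":-1,"z":0,"ax":0,"ay":0,"az":0},
    {"claw":1,"x":0.2,"y":-1,"z":0,"ax":0,"ay":0,"az":0},
    {"claw":1,"x":0.2,"y":-1,"z":0,"ax":0,"ay":0,"az":0},
    {"claw":1,"x":0.2,"y":-1,"z":0,"ax":0,"ay":0,"az":0},
    {"claw":1,"x":0.2,"y":-1,"z":0,"ax":0,"ay":0,"az":0},
  ],
)

```text
clock: 30.35
tcp_pos: [0.6087, -0.0604, 0.1814]
orientation: [-0.001, 0.643, 0.766, -0.0]
wrist_force: [-0.1, 0.7, -0.5]
finger_gap: 0.0387
```

Call:
servo_tool(
  increments=[
    {"claw":1,"x":0.2,"y":-1,"z":0,"ax":0,"ay":0,"az":0},
    {"claw":1,"x":0.2,"y":-1,"z":0,"ax":0,"ay":0,"az":0},
    {"claw":1,"x":0.2,"y":-1,"z":0,"ax":0,"ay":0,"az":0},
    {"claw":1,"x":0.2,"y":-1,"z":0,"ax":0,"ay":0,"az":0},
    {"claw":1,"x":0.2,"y":-0.7,"z":0,"ax":0,"ay":0,"az":0},
  ],
)

```text
clock: 30.85
tcp_pos: [0.6338, -0.1784, 0.1813]
orientation: [-0.001, 0.644, 0.765, -0.0]
wrist_force: [0.2, 0.4, -0.9]
finger_gap: 0.0386
```

Call:
servo_tool(
  increments=[
    {"claw":1,"x":0,"y":0,"z":0,"ax":0,"ay":0,"az":0},
    {"claw":1,"x":0,"y":0,"z":0,"ax":0,"ay":0,"az":0},
    {"claw":1,"x":0,"y":0,"z":0,"ax":0,"ay":0,"az":0},
  ],
)

```text
clock: 31.15
tcp_pos: [0.6341, -0.1755, 0.1819]
orientation: [-0.001, 0.643, 0.766, 0.0]
wrist_force: [0.6, -0.3, -1.5]
finger_gap: 0.0395
```

```bash
python3 look.py w14; python3 look.py s14 side
```

```text
31.2 [ 0.6342 -0.1754  0.182 ] yjaw yaw 10.04 z [-4.e-04  5.e-04 -1.e+00] gap 0.0389 F [-0.  -0.5 -0.7]
31.25 [ 0.6343 -0.1753  0.1821] yjaw yaw 10.05 z [-2.e-04  3.e-04 -1.e+00] gap 0.0391 F [ 0.2  0.5 -1.2]
```

View pics/w14.png

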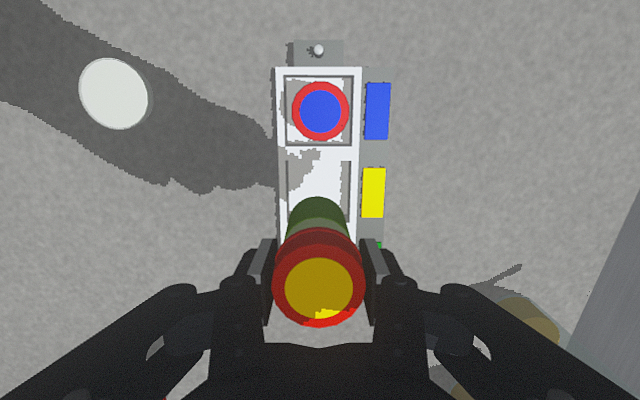

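View pics/s14.png

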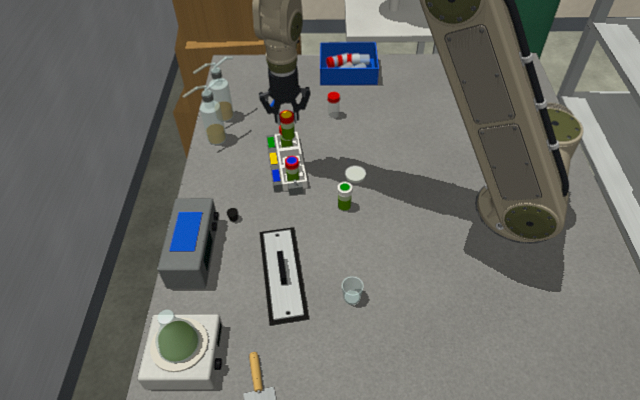

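The blue jar stands in its pocket and the yellow jar hangs over the yellow-tag pocket. I'll lower it with a small correction.

Call:
servo_tool(
  increments=[
    {"claw":1,"x":0.06,"y":-0.08,"z":-0.5,"ax":0,"ay":0,"az":0},
    {"claw":1,"x":0,"y":0,"z":-0.8,"ax":0,"ay":0,"az":0},
    {"claw":1,"x":0,"y":0,"z":-0.8,"ax":0,"ay":0,"az":0},
    {"claw":1,"x":0,"y":0,"z":-0.8,"ax":0,"ay":0,"az":0},
    {"claw":1,"x":0,"y":0,"z":-0.7,"ax":0,"ay":0,"az":0},
  ],
)

```text
clock: 31.75
tcp_pos: [0.6355, -0.1777, 0.0901]
orientation: [-0.001, 0.643, 0.766, -0.0]
wrist_force: [0.2, -0.0, -1.0]
finger_gap: 0.039
```

Call:
servo_tool(
  increments=[
    {"claw":1,"x":0,"y":0,"z":-0.4,"ax":0,"ay":0,"az":0},
    {"claw":1,"x":0,"y":0,"z":0,"ax":0,"ay":0,"az":0},
    {"claw":1,"x":0,"y":0,"z":0,"ax":0,"ay":0,"az":0},
    {"claw":1,"x":0,"y":0,"z":0,"ax":0,"ay":0,"az":0},
  ],
)

```text
clock: 32.15
tcp_pos: [0.6368, -0.1787, 0.0833]
orientation: [0.001, 0.643, 0.766, 0.0]
wrist_force: [0.4, -0.8, -1.0]
finger_gap: 0.0389
```

Call:
servo_tool(
  increments=[
    {"claw":1,"x":-0.04,"y":0.05,"z":-0.2,"ax":0,"ay":0,"az":0},
    {"claw":1,"x":0,"y":0,"z":-0.1,"ax":0,"ay":0,"az":0},
    {"claw":1,"x":0,"y":0,"z":-0.05,"ax":0,"ay":0,"az":0},
    {"claw":1,"x":0,"y":0,"z":0,"ax":0,"ay":0,"az":0},
    {"claw":1,"x":0,"y":0,"z":0,"ax":0,"ay":0,"az":0},
  ],
)

```text
clock: 32.65
tcp_pos: [0.6353, -0.1775, 0.0749]
orientation: [0.001, 0.643, 0.766, 0.0]
wrist_force: [-1.8, 0.3, 6.7]
finger_gap: 0.0393
```

Contact at the expected height. I'll release and retreat upward, then back.

Call:
servo_tool(
  increments=[
    {"claw":0.5,"x":0,"y":0,"z":0,"ax":0,"ay":0,"az":0},
    {"claw":0.2,"x":0,"y":0,"z":0,"ax":0,"ay":0,"az":0},
    {"claw":0,"x":0,"y":0,"z":0,"ax":0,"ay":0,"az":0},
    {"claw":0,"x":0,"y":0,"z":0,"ax":0,"ay":0,"az":0},
    {"claw":0,"x":0,"y":0,"z":0.4,"ax":0,"ay":0,"az":0},
  ],
)

```text
clock: 33.15
tcp_pos: [0.6339, -0.1768, 0.0819]
orientation: [-0.002, 0.643, 0.766, -0.0]
wrist_force: [0.1, 0.0, 0.5]
finger_gap: 0.0851
```

Call:
servo_tool(
  increments=[
    {"claw":0,"x":0,"y":0,"z":0.8,"ax":0,"ay":0,"az":0},
    {"claw":0,"x":0,"y":0,"z":1,"ax":0,"ay":0,"az":0},
    {"claw":0,"x":0,"y":0,"z":1,"ax":0,"ay":0,"az":0},
    {"claw":0,"x":0,"y":0,"z":1,"ax":0,"ay":0,"az":0},
    {"claw":0,"x":-0.5,"y":-0.5,"z":1,"ax":0,"ay":0,"az":0},
  ],
)

```text
clock: 33.65
tcp_pos: [0.6234, -0.1887, 0.205]
orientation: [0.001, 0.642, 0.767, 0.0]
wrist_force: [0.3, -1.4, 0.0]
finger_gap: 0.0853
```

Call:
servo_tool(
  increments=[
    {"claw":0,"x":-0.8,"y":-1,"z":0.5,"ax":0,"ay":0,"az":0},
    {"claw":0,"x":-0.8,"y":-1,"z":0,"ax":0,"ay":0,"az":0},
    {"claw":0,"x":-0.8,"y":-1,"z":0,"ax":0,"ay":0,"az":0},
    {"claw":0,"x":-0.8,"y":-1,"z":0,"ax":0,"ay":0,"az":0},
    {"claw":0,"x":-0.8,"y":-0.5,"z":0,"ax":0,"ay":0,"az":0},
  ],
)

```text
clock: 34.15
tcp_pos: [0.5218, -0.3042, 0.2166]
orientation: [0.001, 0.643, 0.765, -0.0]
wrist_force: [0.2, -0.3, 0.0]
finger_gap: 0.0853
```

Call:
servo_tool(
  increments=[
    {"claw":0,"x":0,"y":0,"z":0,"ax":0,"ay":0,"az":0},
    {"claw":0,"x":0,"y":0,"z":0,"ax":0,"ay":0,"az":0},
    {"claw":0,"x":0,"y":0,"z":0,"ax":0,"ay":0,"az":0},
  ],
)

```text
clock: 34.45
tcp_pos: [0.5232, -0.3018, 0.2163]
orientation: [0.0, 0.643, 0.766, 0.0]
wrist_force: [-0.4, -0.0, -0.1]
finger_gap: 0.0856
```

```bash
python3 look.py w15; python3 look.py s15 side; python3 look.py t15 top; python3 - <<'E'
import cv2
t=cv2.imread("pics/t15.png")
cv2.imwrite("pics/t15c.png",cv2.resize(t[120:260,160:500],None,fx=2.3,fy=2.3,interpolation=cv2.INTER_CUBIC))
s=cv2.imread("pics/s15.png")
cv2.imwrite("pics/s15c.png",cv2.resize(s[80:340,240:400],None,fx=2.3,fy=2.3,interpolation=cv2.INTER_CUBIC))
E
```

```text
34.5 [ 0.5233 -0.3016  0.2161] yjaw yaw 10.04 z [ 6.e-04 -1.e-04 -1.e+00] gap 0.0855 F [ 1.1 -0.3  0. ]
34.55 [ 0.5233 -0.3015  0.2159] yjaw yaw 10.05 z [ 4.e-04 -0.e+00 -1.e+00] gap 0.0855 F [ 0.7 -0.2  0.7]
34.6 [ 0.5232 -0.3015  0.2158] yjaw yaw 10.06 z [ 2.e-04  1.e-04 -1.e+00] gap 0.0856 F [ 1.1 -0.3  0.1]
```

View pics/t15c.png

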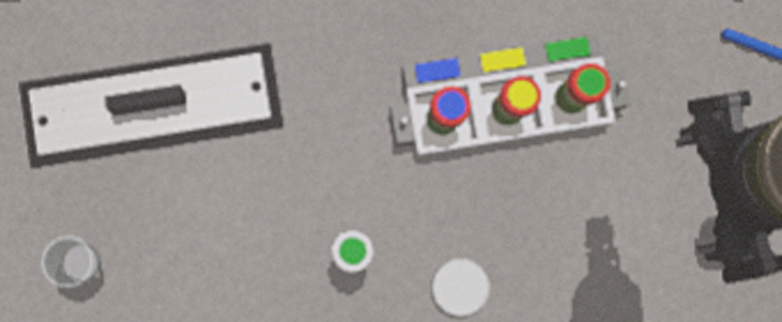

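View pics/s15c.png

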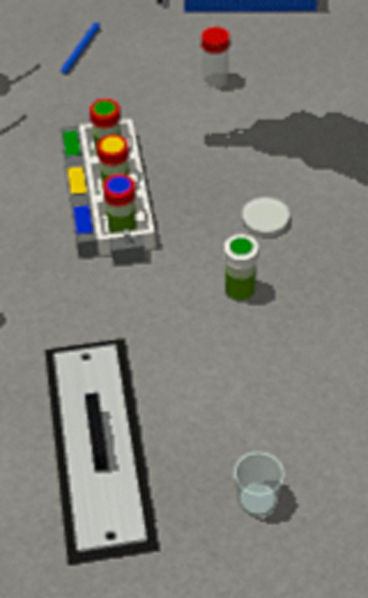

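View pics/w15.png

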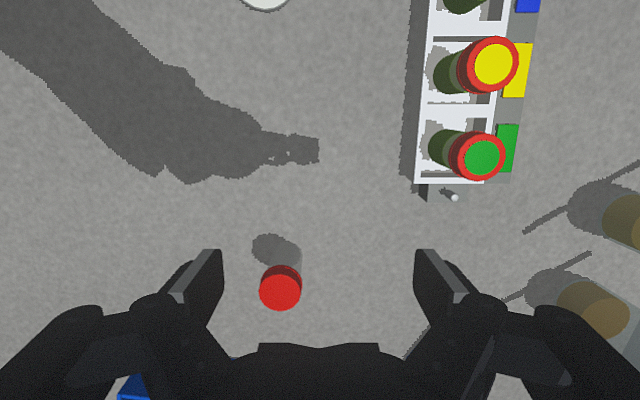

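The pictures show each jar upright beside its matching tag, the cover centred on the mat, and both look-alikes where they were. The gripper is clear, so I'll hand in.

```bash
python3 -c "
from workcell import env
print(env.hand_in())"
```

```text
the job is handed in; nothing more can be done
None
```

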